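# Stand two power modules on end on the cooling board

## Robot

A 6-joint arm with a two-finger parallel gripper is mounted at the origin on the work surface; the furniture and walls round the work are solid. World frame = base frame: x ahead of the robot, y to its left, z up, the work surface at z = 0. Lengths are in m, angles in degrees, forces in N, time in s.
With the tool pointing down it reaches from about 0.25 to 0.725 m from the base axis. Payload 9.7 kg.
Tool frame: the origin (TCP) lies between the finger pads; the fingertips stand bot.tcp_to_tips ahead of it and the grasp point (between the pads) lies 11 mm behind it (bot.tcp_to_tips is the distance from the TCP to the fingertips, in m); z points along the fingers, y is the line along which they close (so a half turn about z gives the same grasp; the last joint's range is limited). The gripper opens to 85 mm and grips with 20 to 120 N. Pads are 22 mm wide; open, the fingers measure 114 mm over their backs; the gripper's body (76 mm by 85 mm) begins 54 mm behind the grasp point. The pads swing forward as they close: fully open they stand 13 mm farther back than shut.
Start: joints at [-73.682, 4.979, 10.078, 95.1, 0, 90], TCP at [0.155, -0.528, 0.202] pointing down, gripper open.
Joint ranges: [-179.16, 179.16], [-48.56, 103.87], [-65.8, 70.77], [-126.05, 130.52], [-82.76, 87.17], [-180, 180]. Speed limits (degrees/s): [127.2, 127.2, 147.25, 180, 180, 180].

## Interface

Orientations are given as [roll, pitch, yaw] about the fixed x, y, z axes, in that order (R = Rz(yaw) Ry(pitch) Rx(roll)).
In Python, from workcell import bot gives the robot as it stands. The module is installed in compiled form; this text tells all that it offers.
- The arm moves only by the tool carry_out, never from a script. Its arguments are lists of equal length, an entry for each row: "linear": the shift along the world's x, y, z normalised to -1 to 1, where 1 is 2 cm, a list of three; "rotation": the turn, a rotation vector about the world's x, y, z normalised to -1 to 1, where 1 is 8 degrees, a list of three; "grip": the closure, from -1 (fully open) to 1 (shut). In form: {"linear": [[tx, ty, tz], ...], "rotation": [[rx, ry, rz], ...], "grip": [grip, ...]}. A call has 1 to 12 rows; each row shifts and turns the commanded pose from where the row before left it; what a row does not reach is not made up. A row lasts 1/10 s, in which the tool goes at most 50 mm and 8.59 degrees, less where a joint would pass 70% of its speed; a pose out of reach is approached as far as the arm can. A call with a number of a shift or a turn outside -1 to 1 is refused whole. A call with a gripper value outside its range is refused whole. The fingers move at their own pace and stop on an object; "grip_force" is the grip in N (left out, the last holds). Time passes only in rows, so rows that do not move let the fingers close. It gives the time, the measured TCP pose, the force, the opening and the grip force at its end, in the units of the state.
- bot.get_obs(): the state, without advancing time (a new reading comes with each control period).
- bot.camera(name): name is "side" or "top"; returns the picture (384x512x3 uint8, blue, green, red); there is no depth.
- bot.camera_model(name): a dict with "fx", "fy", "cx", "cy" (pixels), "distortion" ([k1, k2, p1, p2, k3] as OpenCV has them; the pictures are not rectified), "camera_from_world" (4x4, takes a point from world to camera coordinates). Camera axes: x right, y up, looking along -z (the intrinsics and any distortion apply to the point x, -y, -z); pixel columns grow to the right and rows downward; lengths in m; the calibration is good to about 2 mm. A picture is of the moment at which its call begins. camera_model takes no time and is no camera call.
- bot.job_done(): hands the job in; it is judged then, once.
The state is a dict: "time": time; "q": joint angles; "qd": joint speeds; "joint_efforts": joint torques, N m; "ee_pos": TCP position; "tcp_rot": TCP orientation; "wrist_force": force on the tool from outside, world axes, zero at the start; "torque": the same for the moment, N m; "opening": finger opening in m; "grasp_force": force on a finger pad.
Only numpy, scipy, OpenCV 4.12 (cv2) and the standard library are available. Lean on these libraries where they do the work, as an engineer would, in place of code of your own. Each camera call takes 0.05 s, during which the arm holds its last target. There are 200 camera calls.

## Task

The two power modules lie in a pile, one on the other. Stand both of them upright on end on the cooling board, one squarely in the middle of each yellow outline, with the black terminal ends at the top and their broad faces towards each other so that air can pass between. Leave the spray can, the tape roll and the grease jar where they are.

Things in the scene. Friction and masses are not known exactly. Their poses are not given: they have to be found in the camera images.
- blue_module: power module, blue slab 110 mm long (x), 56 wide (y), 28 thick (z), 0.17 to 0.35 kg. Its +x end is a black cap with two brass studs, 5 mm long, not solid. Origin: middle of the 110 x 56 face that is the underside at the start; z to the other face, x to the terminal end. Starts flat on the worktop under the green one, terminal end away from the robot.
- green_module: power module, green slab 110 mm long (x), 56 wide (y), 28 thick (z), 0.17 to 0.35 kg. Its +x end is a black cap with two brass studs, 5 mm long, not solid. Origin: middle of the 110 x 56 face that is the underside at the start; z to the other face, x to the terminal end. Starts flat on the blue one, somewhat askew to it, terminal end away from the robot.
- blue_module_mid (a point): centre of the blue module's slab (14 mm from its faces); axes as the module's
- green_module_mid (a point): centre of the green module's slab (14 mm from its faces); axes as the module's
- cooling_board: flat aluminium board fixed to the worktop, 190 mm (own x) by 110 mm (own y), 8 mm thick, two yellow outlines side by side along own x. Origin: centre of its underside; z up. Its top is smooth.
- place_1 (a point): centre of one yellow outline (inside 34 mm along the board's x, 64 mm along its y), on the board's top face, 36 mm from the board's middle towards its -x end; axes as the board's. Either module may stand here, its 28 mm thickness along the board's x and its 56 mm width along the board's y.
- place_2 (a point): centre of the other yellow outline, the same, 36 mm from the board's middle towards its +x end
- spray_can: loose upright blue and white spray can, 36 mm in diameter, 128 mm tall, standing just beyond one end of the board in line with the outlines, beside the work; origin at the centre of its foot, z up
- tape_roll: loose roll of green tape lying flat, 56 mm in diameter, 19 mm high, just beyond the board's other end (can and roll swap ends from start to start); origin at the centre of its underside, z up
- grease_jar: loose upright white and orange jar, 36 mm in diameter, 89 mm tall, beside the board's long -y side; origin at the centre of its foot, z up
There are look-alikes about, which are no part of the job. What is shaped like the grease_jar but green is not meant.

How it is judged:
By the outcome, as a careful person would: the job done as asked, in the order asked, and still so for the second after the job is handed in, with the robot touching nothing.
It also fails if it takes over 64 s, if anything falls off the work surface, if the arm or the gripper's body presses on something with over 40 N, if the wrist force passes 120 N, or if a joint passes its speed limit or range.

## Working session

There is one attempt and no reset: what is moved stays moved. The work goes in short steps, Python scripts to look and compute and a tool call to move; the robot and the scene stay as the last step left them, time stands still between calls to the robot, and variables do not carry over. Pictures are saved under pics/ and viewed, at most 10 in all, crops included, and the job is handed in when it is done.

Besides the shell and the picture viewer there is one more tool, called after "Emit:" as name(argument=value, ...) on one line, values as JSON. carry_out: Moves the arm, as the interface text tells. Its arguments: {"type":"object","properties":{"linear":{"type":"array","items":{"type":"array","items":{"type":"number"}}},"rotation":{"type":"array","items":{"type":"array","items":{"type":"number"}}},"grip":{"type":"array","items":{"type":"number"}},"grip_force":{"type":"number"}},"required":["linear","rotation","grip"]}

```bash
mkdir -p pics
cat > h.py <<'E'
from workcell import bot
import cv2, numpy as np
def model(n):
    m=bot.camera_model(n); K=np.array([[m['fx'],0,m['cx']],[0,m['fy'],m['cy']],[0,0,1.]])
    T=np.array(m['camera_from_world']); return K,np.array(m['distortion'],float),T
F=np.diag([1,-1,-1.])
def proj(n,P):
    K,d,T=model(n); P=np.atleast_2d(P); c=(P@T[:3,:3].T+T[:3,3])@F
    return cv2.projectPoints(c.reshape(-1,1,3),np.zeros(3),np.zeros(3),K,d)[0].reshape(-1,2)
def ray(n,uv):
    K,d,T=model(n); u=cv2.undistortPoints(np.array(uv,float).reshape(-1,1,2),K,d).reshape(-1,2)
    D=np.c_[u,np.ones(len(u))]@F@T[:3,:3]; o=-T[:3,:3].T@T[:3,3]
    return o,D/np.linalg.norm(D,axis=1)[:,None]
def onz(n,uv,z):
    o,D=ray(n,uv); return o+D*((z-o[2])/D[:,2])[:,None]
def tri(uvs,uvt):
    o1,D1=ray('side',uvs);o2,D2=ray('top',uvt);out=[]
    for a,b in zip(D1,D2):
        s=np.linalg.lstsq(np.c_[a,-b],o2-o1,rcond=None)[0]
        p,q=o1+a*s[0],o2+b*s[1]; out.append(np.r_[(p+q)/2,np.linalg.norm(p-q)])
    return np.array(out)
def snap(tag):
    r={}
    for n in('top','side'):
        r[n]=bot.camera(n); cv2.imwrite(f'pics/{tag}_{n}.png',r[n])
    return r
E
python3 - <<'E'
from h import *
np.set_printoptions(precision=3,suppress=True)
r=snap('a')
for n in r:
    o,_=ray(n,[[256,192]]);print(n,o,onz(n,[[256,192],[0,0],[511,383]],0))
cv2.imwrite('pics/a2.png',cv2.resize(r['top'],(800,600),interpolation=cv2.INTER_CUBIC))
cv2.imwrite('pics/a3.png',cv2.resize(r['side'],(800,600),interpolation=cv2.INTER_CUBIC))
print(bot.get_obs(),bot.tcp_to_tips)
E
```

```text
top [ 0.366 -0.21   0.883] [[ 0.454 -0.239  0.   ]
 [ 0.912  0.375  0.   ]
 [ 0.027 -0.81   0.   ]]
side [ 1.254 -0.156  0.498] [[  0.318  -0.237   0.   ]
 [-10.222  -8.085   0.   ]
 [  0.857   0.165  -0.   ]]
{'time': 0.1, 'q': array([-73.682,   5.009,  10.038,  95.1  ,   0.002,  89.999]), 'qd': array([ 0.006, -0.014,  0.177, -0.045,  0.089,  0.002]), 'joint_efforts': array([ -0.002, -52.156,  46.565,   0.016,  -0.   ,  -0.   ]), 'ee_pos': array([ 0.154, -0.528,  0.201]), 'tcp_rot': array([-179.928,   -0.002,   16.32 ]), 'wrist_force': array([0.133, 0.013, 0.189]), 'torque': array([-0.062, -0.028, -0.032]), 'grasp_force': 0.0, 'opening': 0.08542882461469233} 0.008
```

View pics/a2.png

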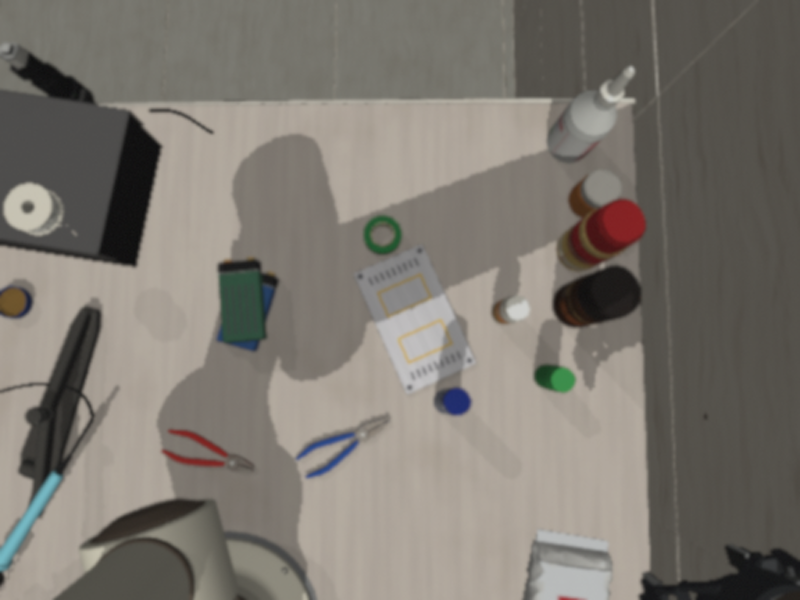

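View pics/a3.png

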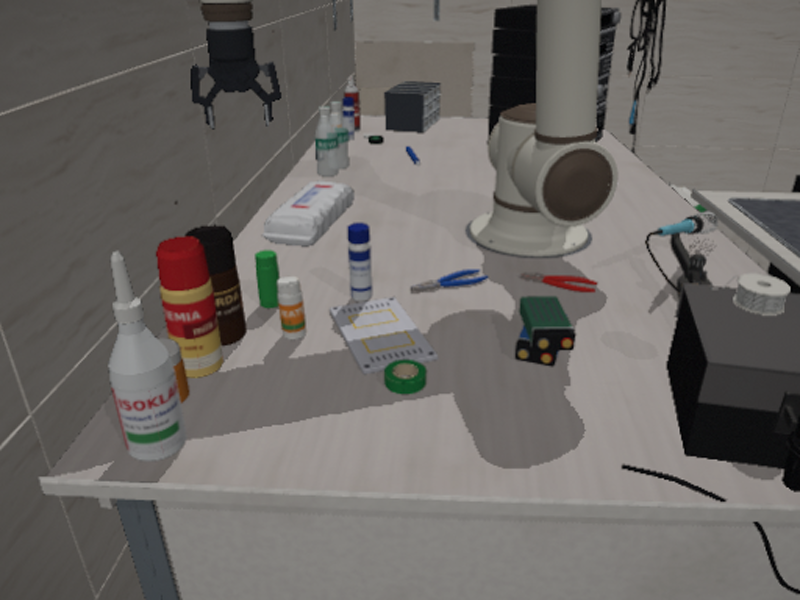

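The top view (800×600 scale) shows the green module around (242,305) with the blue one askew under it. The board is near (416,320), its outlines at (404,295) and (425,342). The tape roll is at the far end (382,235), the spray can at the near end (455,400) and the jar at (515,308). In the side view the pile is at (545,330) and the board at (383,333).

Run:
```python
from h import *
np.set_printoptions(precision=4,suppress=True)
def comps(m,c,amin,rad):
    n,l,s,ce=cv2.connectedComponentsWithStats(m.astype(np.uint8))
    return [(np.uint8(l==i)*255,s[i],ce[i]) for i in range(1,n) if s[i][4]>amin and np.hypot(*(ce[i]-c))<rad]
T=cv2.imread('pics/a_top.png');S=cv2.imread('pics/a_side.png')
res={}
for n,I,cm,cb in(('top',T,(155,195),(266,205)),('side',S,(348,210),(245,213))):
    h=cv2.cvtColor(I,cv2.COLOR_BGR2HSV);H,s,v=cv2.split(h)
    for nm,m,c in(('green',(H>60)&(H<92)&(s>90)&(v>35),cm),('blue',(H>96)&(H<125)&(s>90)&(v>30),cm),('yel',(H>15)&(H<35)&(s>70)&(v>90),cb),('canblue',(H>105)&(H<130)&(s>120),(291,257) if n=='top' else (230,150))):
        for msk,st,ce in comps(m,c,15,40 if nm!='canblue' else 12):
            k=cv2.findContours(msk,cv2.RETR_EXTERNAL,cv2.CHAIN_APPROX_NONE)[0][0]
            r=cv2.minAreaRect(k); print(n,nm,st,ce,r)
            if n=='top' and nm in('green','yel'):
                for z in ((.03,.056) if nm=='green' else (.008,)):
                    p=onz('top',cv2.boxPoints(r),z);print(p, p.mean(0),np.linalg.norm(np.diff(p,axis=0),axis=1))
                q=cv2.approxPolyDP(k,4,True).reshape(-1,2);print('poly',q.tolist())
            elif nm in('green','blue','yel'):
                q=cv2.approxPolyDP(k,3,True).reshape(-1,2);print('poly',q.tolist())
a=T[150:240,120:320];b=S[170:260,200:400]
cv2.imwrite('pics/b.png',np.vstack([cv2.resize(x,None,fx=3.3,fy=3.3,interpolation=cv2.INTER_CUBIC) for x in(a,b)]))
```

```text
top green [142 175  27  44 353] [157.5892 195.1331] ((155.2002410888672, 196.508544921875), (42.66830062866211, 25.560997009277344), 88.36341857910156)
[[ 0.4858  0.0123  0.03  ]
 [ 0.4877 -0.0434  0.03  ]
 [ 0.3946 -0.0484  0.03  ]
 [ 0.3927  0.0066  0.03  ]] [ 0.4402 -0.0182  0.03  ] [0.0557 0.0933 0.0551]
[[ 0.4821  0.0055  0.056 ]
 [ 0.484  -0.0485  0.056 ]
 [ 0.3937 -0.0534  0.056 ]
 [ 0.3919  0.      0.056 ]] [ 0.4379 -0.0241  0.056 ] [0.054  0.0904 0.0534]
poly [[164, 175], [142, 178], [163, 181], [166, 211], [145, 215], [143, 207], [143, 217], [167, 215]]
top blue [168 183   7  18  84] [170.4286 189.9286] ((171.0, 191.5), (17.0, 6.0), 90.0)
poly [[168, 183], [170, 200], [174, 185]]
top blue [148 218  17   6  64] [157.7969 219.9844] ((156.0, 220.5), (5.0, 16.0), 90.0)
poly [[148, 219], [160, 223], [164, 220]]
top canblue [284 249  16  16 199] [291.5377 256.4874] ((291.5, 256.5), (15.55634880065918, 14.142135620117188), 45.0)
side green [333 191  32  25 342] [346.0439 201.3567] ((347.4977722167969, 199.9206085205078), (24.459285736083984, 27.964475631713867), 74.35775756835938)
poly [[334, 191], [339, 215], [340, 208], [364, 208], [356, 191], [359, 206], [352, 191], [357, 204], [347, 191], [351, 206], [344, 191], [347, 206], [340, 191], [343, 206]]
side blue [333 209   6   8  28] [335.3571 213.25  ] ((335.5, 212.5), (5.0, 7.0), 0.0)
poly [[335, 209], [333, 215], [338, 216]]
side yel [258 212   8   9  18] [261.9444 217.0556] ((260.280029296875, 216.54002380371094), (10.0, 4.599999904632568), 53.13010025024414)
poly [[258, 212], [263, 217], [260, 220], [264, 220]]
side yel [231 217  18   9  25] [237.92 222.24] ((238.4931640625, 222.6849365234375), (18.024335861206055, 6.086139678955078), 20.556045532226562)
poly [[231, 217], [236, 225], [248, 223], [237, 225]]
side canblue [223 143  13  13 153] [228.9935 149.0784] ((229.0, 149.0), (12.0, 12.0), 90.0)
```

View pics/b.png

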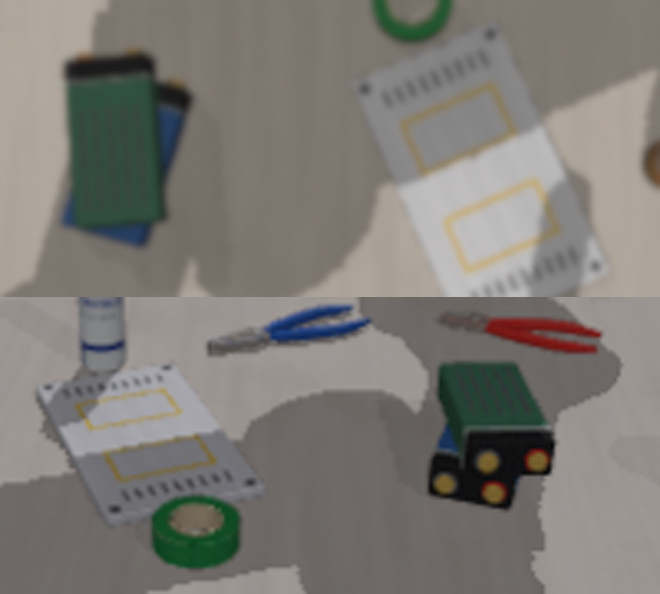

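The crop shows the green top-face corners (top at about (66,65), (155,55), (77,226), (164,219)), the blue corners peeking out at (65,222), (145,243) and (190,93), and both yellow outlines clearly in both views.

Run:
```python
from h import *
np.set_printoptions(precision=4,suppress=True)
t=lambda a:np.array(a)/3.3+[120,150]-.35
s=lambda a:(np.array(a)-[0,297])/3.3+[200,170]-.35
tn=[(468,272),(558,224),(537,180),(443,221)];sn=[(169,390),(75,404),(92,430),(181,412)]
tf=[(417,173),(518,131),(496,84),(402,126)];sf=[(208,436),(104,460),(118,480),(215,458)]
for nm,a,b,z in(('near',tn,sn,.008),('far',tf,sf,.008)):
    X=tri(s(b),t(a));print(nm,X,X.mean(0));P=onz('top',t(a),z);print(P,P.mean(0)); Q=onz('side',s(b),z);print('side',Q.mean(0))
    d=(P[2]+P[3]-P[0]-P[1])/2;w=(P[0]+P[3]-P[1]-P[2])/2;print(np.linalg.norm(d),np.linalg.norm(w),np.degrees(np.arctan2(d[1],d[0])),np.degrees(np.arctan2(-w[0],w[1])))
g=[(77,226),(161,219),(155,56),(66,65)];gs=[(518,362),(438,364),(467,432),(553,430)]
X=tri(s(gs),t(g));print('green',X,X.mean(0));P=onz('top',t(g),.056);print(P,P.mean(0),np.linalg.norm(np.diff(P,axis=0),axis=1));print(onz('side',s(gs),.056))
bt=[(65,222),(145,243),(190,93)];P=onz('top',t(bt),.028);print('blue',P,np.linalg.norm(np.diff(P,axis=0),axis=1),(P[0]+P[2])/2)
print(tri(s([(432,455)]),t([(190,93)])))
print('base',onz('top',t([(148,245)]),0))
can=onz('top',[[291.5,256.5]],.128);jar=onz('top',[[515/1.5625,308/1.5625]],.089);print('can',can,jar, onz('side',[[229,180]],.06))
```

```text
near [[ 0.3635 -0.2482  0.0071  0.0049]
 [ 0.396  -0.3114  0.0106  0.0001]
 [ 0.4258 -0.2962  0.0069  0.0029]
 [ 0.3979 -0.2337  0.0083  0.    ]] [ 0.3958 -0.2724  0.0082  0.002 ]
[[ 0.3636 -0.2506  0.008 ]
 [ 0.3961 -0.3116  0.008 ]
 [ 0.4259 -0.2975  0.008 ]
 [ 0.3979 -0.2336  0.008 ]] [ 0.3959 -0.2733  0.008 ]
side [ 0.3954 -0.2715  0.008 ]
0.03560271529131663 0.06939445178882206 25.86183705046163 25.84654511816726
far [[ 0.4302 -0.2139  0.0081  0.0042]
 [ 0.4597 -0.2834  0.0033  0.0035]
 [ 0.4915 -0.2687  0.0079  0.0021]
 [ 0.4621 -0.2052  0.0099  0.0008]] [ 0.4609 -0.2428  0.0073  0.0026]
[[ 0.4303 -0.2159  0.008 ]
 [ 0.4594 -0.2847  0.008 ]
 [ 0.4916 -0.2697  0.008 ]
 [ 0.4624 -0.2056  0.008 ]] [ 0.4609 -0.244   0.008 ]
side [ 0.462  -0.2412  0.008 ]
0.03455401438028481 0.0725642531651372 21.503634283756476 23.686398664500157
green [[ 0.3922  0.0021  0.0551  0.0034]
 [ 0.3968 -0.0525  0.0541  0.0002]
 [ 0.5011 -0.045   0.06    0.0044]
 [ 0.4948  0.0107  0.0603  0.0025]] [ 0.4462 -0.0212  0.0574  0.0026]
[[ 0.3921  0.0001  0.056 ]
 [ 0.3967 -0.053   0.056 ]
 [ 0.5016 -0.0464  0.056 ]
 [ 0.4954  0.0105  0.056 ]] [ 0.4464 -0.0222  0.056 ] [0.0533 0.1051 0.0573]
[[ 0.3933  0.0035  0.056 ]
 [ 0.4005 -0.0528  0.056 ]
 [ 0.4935 -0.0417  0.056 ]
 [ 0.4869  0.0137  0.056 ]]
blue [[ 0.3955  0.0152  0.028 ]
 [ 0.382  -0.0376  0.028 ]
 [ 0.4814 -0.0647  0.028 ]] [0.0544 0.1031] [ 0.4385 -0.0248  0.028 ]
[[ 0.4812 -0.063   0.0302  0.0041]]
base [[ 0.3812 -0.034   0.    ]]
can [[ 0.3176 -0.3026  0.128 ]] [[ 0.4353 -0.3866  0.089 ]] [[ 0.3748 -0.2966  0.06  ]]
```

Emit:
carry_out(linear=[[0.59,0.975,0],[0.59,0.975,0],[0.59,0.975,0],[0.59,0.975,0],[0.59,0.975,0],[0.59,0.975,0],[0.59,0.975,0],[0.59,0.975,0],[0.59,0.975,0],[0.59,0.975,0],[0.59,0.975,0],[0.59,0.975,0]], rotation=[[0,0,-0.121],[0,0,-0.121],[0,0,-0.121],[0,0,-0.121],[0,0,-0.121],[0,0,-0.121],[0,0,-0.121],[0,0,-0.121],[0,0,-0.121],[0,0,-0.121],[0,0,-0.121],[0,0,-0.121]], grip=[-1,-1,-1,-1,-1,-1,-1,-1,-1,-1,-1,-1], grip_force=60)

```text
time: 1.3
ee_pos: [0.2964, -0.2929, 0.2013]
tcp_rot: [-180.0, 0.0, 4.7]
wrist_force: [0.9, 0.3, -0.2]
opening: 0.0852
grasp_force: 0.0
```

Emit:
carry_out(linear=[[0.59,0.975,0],[0.59,0.975,0],[0.59,0.975,0],[0.59,0.975,0],[0.59,0.975,0],[0.59,0.975,0],[0.59,0.975,0],[0.59,0.975,0],[0.59,0.975,0],[0.59,0.975,0],[0.59,0.975,0],[0.59,0.975,0]], rotation=[[-0.017,0.208,0],[-0.017,0.208,0],[-0.017,0.208,0],[-0.017,0.208,0],[-0.017,0.208,0],[-0.017,0.208,0],[-0.017,0.208,0],[-0.017,0.208,0],[-0.017,0.208,0],[-0.017,0.208,0],[-0.017,0.208,0],[-0.017,0.208,0]], grip=[-1,-1,-1,-1,-1,-1,-1,-1,-1,-1,-1,-1])

```text
time: 2.5
ee_pos: [0.4381, -0.059, 0.2013]
tcp_rot: [-180.0, 20.1, 4.7]
wrist_force: [-0.0, -0.5, 0.1]
opening: 0.0858
grasp_force: 0.0
```

Emit:
carry_out(linear=[[0.317,0.642,-0.6],[0.317,0.642,-0.6],[0.317,0.642,-0.6],[0,0,-1],[0,0,-1],[0,0,-1],[0,0,-1],[0,0,-1],[0,0,-0.75],[0,0,-0.5],[0,0,0]], rotation=[[0,0,0],[0,0,0],[0,0,0],[0,0,0],[0,0,0],[0,0,0],[0,0,0],[0,0,0],[0,0,0],[0,0,0],[0,0,0]], grip=[-1,-1,-1,-1,-1,-1,-1,-1,-1,-1,-1])

```text
time: 3.6
ee_pos: [0.456, -0.0213, 0.0395]
tcp_rot: [-180.0, 20.1, 4.7]
wrist_force: [-0.1, 0.5, 0.3]
opening: 0.0858
grasp_force: 0.0
```

Emit:
carry_out(linear=[[0,0,0],[0,0,0],[0,0,0],[0,0,0],[0,0,0]], rotation=[[0,0,0],[0,0,0],[0,0,0],[0,0,0],[0,0,0]], grip=[1,1,1,1,1])

```text
time: 4.1
ee_pos: [0.4569, -0.0213, 0.0408]
tcp_rot: [-180.0, 20.0, 4.7]
wrist_force: [-0.3, -0.1, 0.5]
opening: 0.0119
grasp_force: 0.0
```

Run:
```python
from h import *
r=snap('c')
a=r['top'][150:240,90:240];b=r['side'][130:230,270:420]
cv2.imwrite('pics/c.png',np.hstack([cv2.resize(x,(400,260),interpolation=cv2.INTER_CUBIC) for x in(a,b)]))
print(bot.get_obs())
```

```text
{'time': 4.2, 'q': array([ -1.27361183,  14.09473133,  -0.45941568,  95.3703949 ,
        -2.03363778, 174.3829325 ]), 'qd': array([ 0.06276398,  0.17519413,  0.01071863, -0.08650372, -0.05789777,
       -0.01533688]), 'joint_efforts': array([ 2.50773173e-04, -5.80807936e+01,  4.25853539e+01,  3.76171902e+00,
       -1.08225709e-01,  3.53420580e-05]), 'ee_pos': array([ 0.45681627, -0.02132639,  0.04068351]), 'tcp_rot': array([-179.99063018,   20.02385794,    4.70235078]), 'wrist_force': array([-0.74644078,  0.05688835,  0.0955476 ]), 'torque': array([-0.04011213, -0.33474019,  0.03437673]), 'grasp_force': 0.0, 'opening': 0.0003594998731373279}
```

View pics/c.png

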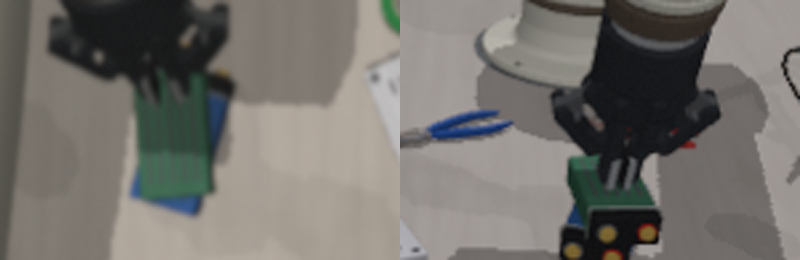

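The fingers shut on nothing: the tips appear to be above the green slab, which has not visibly moved. I'll check the real tip position against the reported TCP.

Run:
```python
from h import *
np.set_printoptions(precision=4,suppress=True)
print(tri([[353.6,202.3]],[[151.9,184.6]]))
o=bot.get_obs();p=o['ee_pos'];a=np.radians(20);y=np.radians(4.7)
z=np.array([-np.sin(a)*np.cos(y),-np.sin(a)*np.sin(y),-np.cos(a)])
for d in(-.02,-.011,0,.008): print(d,p+d*z,proj('top',p+d*z),proj('side',p+d*z))
A=cv2.imread('pics/a_top.png');C=cv2.imread('pics/c_top.png');S=cv2.imread('pics/c_side.png')
cv2.imwrite('pics/d.png',np.hstack([cv2.resize(x,(395,395),interpolation=cv2.INTER_CUBIC) for x in(C[170:225,130:185],S[170:230,320:380])]))
```

```text
[[ 0.4627 -0.0147  0.0594  0.0049]]
-0.02 [ 0.4636 -0.0208  0.0595] [[153.6046 184.0719]] [[349.7049 202.5466]]
-0.011 [ 0.4606 -0.021   0.051 ] [[154.5838 185.9789]] [[349.0322 205.2329]]
0 [ 0.4568 -0.0213  0.0407] [[155.7554 188.2601]] [[348.223  208.4625]]
0.008 [ 0.4541 -0.0216  0.0332] [[156.5905 189.8859]] [[347.6433 210.775 ]]
```

View pics/d.png

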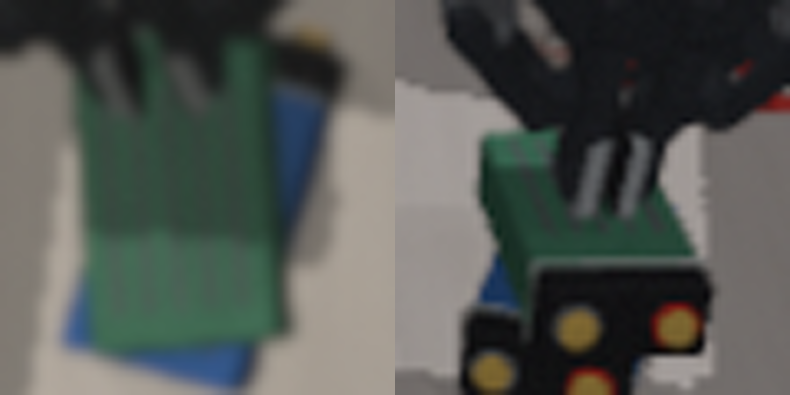

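Run:
```python
from h import *
np.set_printoptions(precision=2,suppress=True)
for z in(.19,.2,.21,.22,.23):print(z,proj('side',[.154,-.528,z])*1.5625)
r=snap('e')
S=r['side']
cv2.imwrite('pics/e.png',np.hstack([cv2.resize(x,(395,395),interpolation=cv2.INTER_CUBIC) for x in(r['top'][170:225,130:185],S[170:230,320:380])]))
```

```text
0.19 [[243.55 156.23]]
0.2 [[242.9  150.66]]
0.21 [[242.26 145.05]]
0.22 [[241.6  139.39]]
0.23 [[240.94 133.69]]
```

View pics/e.png

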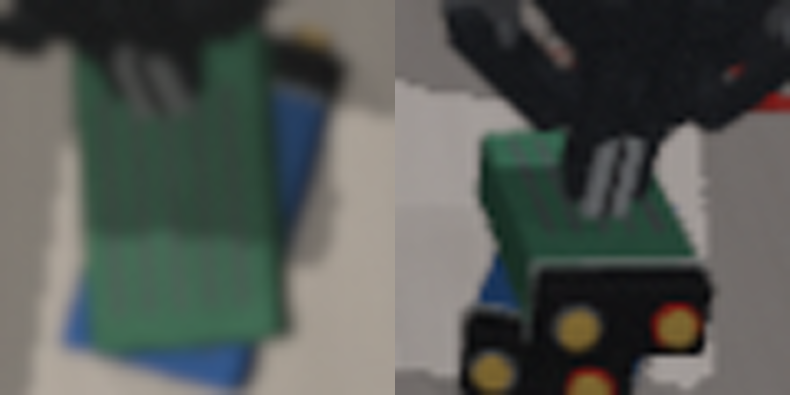

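The pictures show the tips at about z 0.059, while the reported TCP implies 0.033. The real TCP is therefore about 28 mm behind the reported one along the tool axis, and the start picture agrees. I'll open and advance 28 mm along the tool.

Emit:
carry_out(linear=[[0,0,0],[0,0,0],[0,0,0],[0,0,0],[0,0,0],[0,0,0],[-0.16,-0.013,-0.44],[-0.16,-0.013,-0.44],[-0.16,-0.013,-0.44],[0,0,0]], rotation=[[0,0,0],[0,0,0],[0,0,0],[0,0,0],[0,0,0],[0,0,0],[0,0,0],[0,0,0],[0,0,0],[0,0,0]], grip=[-1,-1,-1,-1,-1,-1,-1,-1,-1,-1])

```text
time: 5.3
ee_pos: [0.4458, -0.0221, 0.0127]
tcp_rot: [-180.0, 20.2, 4.7]
wrist_force: [0.0, 0.4, 0.5]
opening: 0.0855
grasp_force: 0.0
```

Emit:
carry_out(linear=[[0,0,0],[0,0,0],[0,0,0],[0,0,0],[0,0,0]], rotation=[[0,0,0],[0,0,0],[0,0,0],[0,0,0],[0,0,0]], grip=[1,1,1,1,1])

```text
time: 5.8
ee_pos: [0.4477, -0.022, 0.0149]
tcp_rot: [-180.0, 20.0, 4.7]
wrist_force: [0.3, 1.0, 5.6]
opening: 0.0545
grasp_force: 64.2
```

Grasped: opening 54.5 mm, 64 N. Now I'll lift, then turn the module upright on the way to a free spot.

Emit:
carry_out(linear=[[0,0,0.5],[0,0,1],[0,0,1],[0,0,1],[0,0,1],[0.414,-0.358,0.09],[0.414,-0.358,0],[0.414,-0.358,0],[0.414,-0.358,0],[0.414,-0.358,0],[0.414,-0.358,0],[0.414,-0.358,0]], rotation=[[0,0,0],[0,0,0],[0,0,0],[0,0,0],[0,0,0],[0.077,-0.935,0],[0.077,-0.935,0],[0.077,-0.935,0],[0.077,-0.935,0],[0.077,-0.935,0],[0.077,-0.935,0],[0.077,-0.935,0]], grip=[1,1,1,1,1,1,1,1,1,1,1,1])

```text
time: 7.0
ee_pos: [0.5051, -0.0725, 0.1067]
tcp_rot: [179.9, -32.8, 4.8]
wrist_force: [-0.2, 0.1, -2.6]
opening: 0.0541
grasp_force: 64.2
```

Emit:
carry_out(linear=[[0.414,-0.358,0],[0.414,-0.358,0],[0.414,-0.358,0],[0.414,-0.358,0],[0.414,-0.358,0],[0,0,0],[0,0,0]], rotation=[[0.077,-0.935,0],[0.077,-0.935,0],[0.077,-0.935,0],[0.077,-0.935,0],[0.077,-0.935,0],[0,0,0],[0,0,0]], grip=[1,1,1,1,1,1,1])

```text
time: 7.7
ee_pos: [0.5686, -0.1243, 0.1301]
tcp_rot: [-178.7, -67.1, 4.5]
wrist_force: [-0.5, 0.5, -3.7]
opening: 0.0542
grasp_force: 66.7
```

Run:
```python
from h import *
r=snap('f')
a=r['top'][100:300,100:360];b=r['side'][90:290,180:440]
cv2.imwrite('pics/f.png',np.vstack([cv2.resize(x,(390,300),interpolation=cv2.INTER_CUBIC) for x in(a,b)]))
o=bot.get_obs();print(o['ee_pos'],o['tcp_rot'],o['q'],o['opening'],o['grasp_force'])
```

```text
[ 0.56873575 -0.12342847  0.12995457] [-178.71519396  -67.05932197    4.55225894] [-28.6849342  -48.51425102 -65.80285201   9.92560537  31.55946467
 165.47975075] 0.05383597862206121 66.74233675003052
```

View pics/f.png

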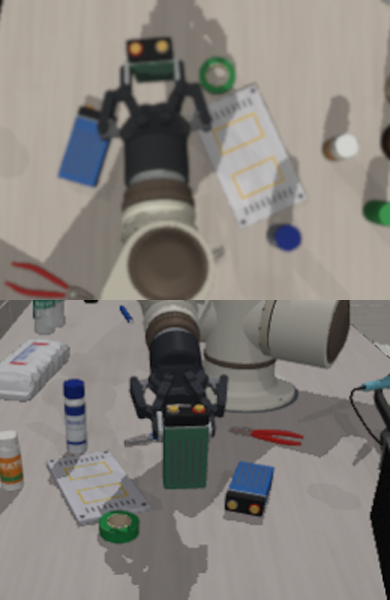

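The picture shows the green module nearly upright in the fingers, terminals up and nothing disturbed. Joints 2 and 3 are at their limits, so I'll move farther out.

Emit:
carry_out(linear=[[0.5,0,0],[0.8,0.2,-0.2],[0.8,0.3,-0.4],[0.8,0.3,-0.4],[0,0,0]], rotation=[[0,0,0],[0,0,0],[0,0,0],[0,0,0],[0,0,0]], grip=[1,1,1,1,1])

```text
time: 8.3
ee_pos: [0.6274, -0.106, 0.1087]
tcp_rot: [-178.7, -67.0, 4.6]
wrist_force: [-1.0, -0.1, -4.0]
opening: 0.0543
grasp_force: 66.7
```

```bash
cat >> h.py <<'E'
from scipy.spatial.transform import Rotation as Ro
def err(pos,rpy):
    o=bot.get_obs(); d=np.array(pos)-o['ee_pos']
    rv=(Ro.from_euler('xyz',rpy,degrees=True)*Ro.from_euler('xyz',o['tcp_rot'],degrees=True).inv()).as_rotvec(degrees=True)
    print('lin units',np.round(d/.02,3),'rot units',np.round(rv/8,3),'q',np.round(o['q'],1),'ee',np.round(o['ee_pos'],4),np.round(o['tcp_rot'],1))
E
python3 -c "
from h import *
err([.627,-.108,.0587],[180,-70,4.7])"
```

```text
lin units [-0.022 -0.101 -2.498] rot units [-0.031 -0.38  -0.148] q [-21.9 -34.8 -62.7  -2.2  25.6 168.8] ee [ 0.6274 -0.106   0.1087] [-178.7  -67.     4.6]
```

Emit:
carry_out(linear=[[0,-0.05,-0.6],[0,-0.05,-0.8],[0,0,-0.6],[0,0,-0.3],[0,0,0]], rotation=[[-0.01,-0.1,-0.04],[-0.01,-0.1,-0.04],[-0.01,-0.1,-0.04],[0,-0.08,-0.03],[0,0,0]], grip=[1,1,1,1,1])

```text
time: 8.8
ee_pos: [0.6375, -0.1143, 0.0676]
tcp_rot: [-179.8, -69.6, 4.7]
wrist_force: [-0.2, 0.1, -2.8]
opening: 0.0542
grasp_force: 66.8
```

```bash
python3 -c "
from h import *
err([.627,-.108,.0587],[180,-70,4.7]); o=bot.get_obs();print(o['wrist_force'])
r=snap('g')
b=r['side'][130:250,250:350];cv2.imwrite('pics/g.png',cv2.resize(b,(500,600),interpolation=cv2.INTER_CUBIC))"
```

```text
lin units [-0.526  0.317 -0.447] rot units [-0.004 -0.052 -0.018] q [-22.1 -25.9 -65.8 -17.2  25.1 170. ] ee [ 0.6375 -0.1143  0.0676] [-179.8  -69.6    4.7]
[-0.24605912  0.07701099 -2.80634851]
```

View pics/g.png

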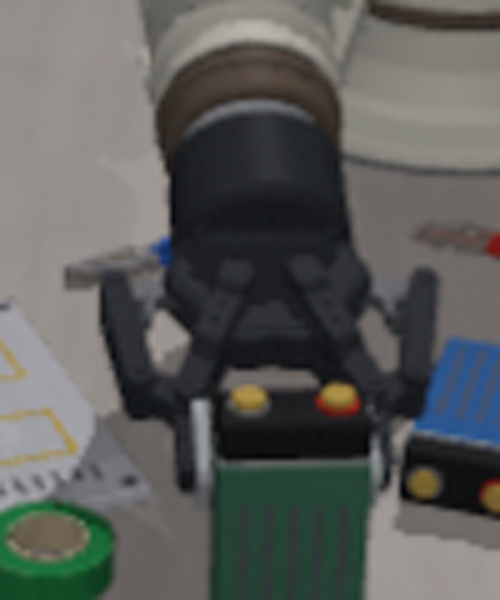

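Green is held cleanly by its sides with the terminals up. Joint 3 is at its limit again, so I'll go out another 25 mm and then lower.

Emit:
carry_out(linear=[[0.6,0,0],[0.65,0,0],[0,0,-0.2],[0,0,-0.15],[0,0,0]], rotation=[[0,0,0],[0,0,0],[0,-0.05,-0.01],[0,0,0],[0,0,0]], grip=[1,1,1,1,1])

```text
time: 9.4
ee_pos: [0.6626, -0.1147, 0.0621]
tcp_rot: [179.9, -70.1, 4.8]
wrist_force: [0.5, -0.7, -3.0]
opening: 0.0543
grasp_force: 66.7
```

```bash
python3 -c "
from h import *
err([.66,-.114,.0587],[180,-70,4.7]); o=bot.get_obs();print(o['wrist_force'])
s=bot.camera('side');h=cv2.cvtColor(s,cv2.COLOR_BGR2HSV);H,S,v=cv2.split(h)
m=((H>55)&(H<92)&(S>90)&(v>35)).astype(np.uint8);cv2.imwrite('pics/h_side.png',s)
n,l,st,ce=cv2.connectedComponentsWithStats(m)
for i in range(1,n):
  if st[i][4]>150: 
    k=cv2.findContours(np.uint8(l==i),0,1)[0][0];r=cv2.minAreaRect(k);print(st[i],r,cv2.boxPoints(r).round(1).tolist())
y=np.radians(4.7);u=np.array([np.cos(y),np.sin(y),0]);w=np.array([-u[1],u[0],0]);c=o['ee_pos']-.039*np.array([.937,.077,-.342])+.0095*u; c[2]-=.015
print('c',c)
for a in(-.055,.05):
  for b in(-.028,.028): print(a,b,proj('side',c+.014*u+b*w+[0,0,a]))
"
```

```text
lin units [-0.131  0.034 -0.172] rot units [ 0.001  0.014 -0.006] q [-20.7 -19.5 -63.3 -22.   23.8 170.8] ee [ 0.6626 -0.1147  0.0621] [179.9 -70.1   4.8]
[ 0.48677421 -0.68332689 -2.97220068]
[164 161  14  36 436] ((170.5, 178.5), (35.0, 13.0), 90.0) [[164.0, 161.0], [177.0, 161.0], [177.0, 196.0], [164.0, 196.0]]
[246 231  26  21 343] ((258.5, 241.0), (20.0, 25.0), 90.0) [[246.0, 231.0], [271.0, 231.0], [271.0, 251.0], [246.0, 251.0]]
[292 234  32  41 860] ((307.5, 254.0), (40.0, 31.0), 90.0) [[292.0, 234.0], [323.0, 234.0], [323.0, 274.0], [292.0, 274.0]]
[ 82 271  32  12 160] ((97.90383911132812, 278.0191955566406), (8.23687744140625, 31.96692657470703), 78.69007110595703) [[81.4000015258789, 277.1000061035156], [112.80000305175781, 270.79998779296875], [114.4000015258789, 278.8999938964844], [83.0, 285.20001220703125]]
c [ 0.63554813 -0.11690531  0.06048259]
-0.055 -0.028 [[291.15368078 275.63399217]]
-0.055 0.028 [[321.46709637 275.44459032]]
0.05 -0.028 [[293.31936506 227.68367939]]
0.05 0.028 [[325.76655174 227.52771301]]
```

Emit:
carry_out(linear=[[0,0,-0.13],[0,0,-0.1],[0,0,0]], rotation=[[0,0,0],[0,0,0],[0,0,0]], grip=[1,1,1])

```text
time: 9.75
ee_pos: [0.6629, -0.115, 0.0578]
tcp_rot: [179.9, -70.2, 4.8]
wrist_force: [-0.5, -0.2, -3.0]
opening: 0.0544
grasp_force: 66.7
```

Emit:
carry_out(linear=[[0,0,-0.06],[0,0,0],[0,0,0],[0,0,0],[0,0,0],[0,0,0]], rotation=[[0,0,0],[0,0,0],[0,0,0],[0,0,0],[0,0,0],[0,0,0]], grip=[1,-1,-1,-1,-1,-1])

```text
time: 10.35
ee_pos: [0.6633, -0.115, 0.0574]
tcp_rot: [179.8, -70.2, 4.9]
wrist_force: [0.1, -1.1, 0.0]
opening: 0.0852
grasp_force: 0.0
```

```bash
cat >> h.py <<'E'
def pivot(g1,yaw,n,pend=0):
    # turn tool to straight down while the true grasp point goes to g1
    o=bot.get_obs();R0=Ro.from_euler('xyz',o['tcp_rot'],degrees=True);R1=Ro.from_euler('xyz',[180,pend,yaw],degrees=True)
    rv=(R1*R0.inv()).as_rotvec();z=np.array([0,0,1.])
    g0=o['ee_pos']-.039*R0.apply(z);p=o['ee_pos'];print('g0',g0,'rot/row',np.round(np.degrees(rv)/8/n,3))
    g1=np.array(g1)
    for i in range(1,n+1):
        s=i/n;g=g0+(g1-g0)*np.r_[s,s,min(1,2*s)]
        q=g+.039*(Ro.from_rotvec(rv*s)*R0).apply(z);print(np.round((q-p)/.02,3).tolist());p=q
E
python3 -c "
from h import *
o=bot.get_obs();print(o['ee_pos'],o['opening'],o['wrist_force'])
s=bot.camera('side');cv2.imwrite('pics/i_side.png',s);h=cv2.cvtColor(s,cv2.COLOR_BGR2HSV);H,S,v=cv2.split(h)
m=((H>55)&(H<92)&(S>90)&(v>35)).astype(np.uint8);m[:,:280]=0;m[:,340:]=0
print(cv2.boundingRect(m))
pivot([.6355,-.117,.086],4.7,10)"
```

```text
[ 0.663291   -0.11503282  0.05737987] 0.08523313961509597 [ 0.05028827 -1.13509785  0.00215586]
(292, 237, 32, 40)
g0 [ 0.62667532 -0.11801053  0.07047564] rot/row [-0.072  0.875 -0.001]
[-0.05, -0.003, -0.064]
[-0.076, -0.005, -0.051]
[-0.1, -0.007, -0.035]
[-0.122, -0.009, -0.015]
[-0.142, -0.01, 0.006]
[-0.159, -0.012, -0.125]
[-0.172, -0.013, -0.099]
[-0.183, -0.014, -0.072]
[-0.19, -0.014, -0.044]
[-0.193, -0.014, -0.015]
```

Emit:
carry_out(linear=[[-0.05,-0.003,0.1],[-0.076,-0.005,0.1],[-0.1,-0.007,0.1],[-0.122,-0.009,-0.015],[-0.142,-0.01,-0.1],[-0.159,-0.012,-0.2],[-0.172,-0.013,-0.19],[-0.183,-0.014,-0.15],[-0.19,-0.014,-0.1],[-0.193,-0.014,-0.06],[0,0,0]], rotation=[[-0.072,0.875,0],[-0.072,0.875,0],[-0.072,0.875,0],[-0.072,0.875,0],[-0.072,0.875,0],[-0.072,0.875,0],[-0.072,0.875,0],[-0.072,0.875,0],[-0.072,0.875,0],[-0.072,0.875,0],[0,0,0]], grip=[-1,-1,-1,-1,-1,-1,-1,-1,-1,-1,-1])

```text
time: 11.5
ee_pos: [0.639, -0.1172, 0.0413]
tcp_rot: [-179.9, -1.8, 4.8]
wrist_force: [-0.1, 0.4, -1.0]
opening: 0.0855
grasp_force: 0.0
```

```bash
python3 -c "
from h import *
err([.6355,-.117,.047],[180,0,4.7]);print(bot.get_obs()['wrist_force'])
s=bot.camera('side');cv2.imwrite('pics/j_side.png',s);h=cv2.cvtColor(s,cv2.COLOR_BGR2HSV);H,S,v=cv2.split(h)
m=((H>55)&(H<92)&(S>90)&(v>35)).astype(np.uint8);m[:,:280]=0;m[:,340:]=0
print(cv2.boundingRect(m))
y=np.radians(4.7);u=np.array([np.cos(y),np.sin(y),0]);w=np.array([-u[1],u[0],0]);c=np.array([.6355,-.117,0])
for a in(0,.11):
  for b in(-.028,.028): print(a,b,proj('side',c+.014*u+b*w+[0,0,a]))
"
```

```text
lin units [-0.177  0.01   0.286] rot units [-0.026  0.224 -0.009] q [-10.7  16.5   5.6  77.4   0.5 164.6] ee [ 0.639  -0.1172  0.0413] [-179.9   -1.8    4.8]
[-0.09975661  0.3567717  -0.9722711 ]
(292, 237, 32, 40)
0 -0.028 [[290.99649713 277.94269151]]
0 0.028 [[321.20350967 277.7520401 ]]
0.11 -0.028 [[293.2538551  227.90225583]]
0.11 0.028 [[325.68856536 227.74615829]]
```

Emit:
carry_out(linear=[[-0.09,0.01,0.15],[-0.08,0,0.13],[0,0,0],[0,0,0],[0,0,0],[0,0,0],[0,0,0]], rotation=[[-0.013,0.112,0],[-0.013,0.112,-0.01],[0,0,0],[0,0,0],[0,0,0],[0,0,0],[0,0,0]], grip=[-1,-1,1,1,1,1,1])

```text
time: 12.25
ee_pos: [0.6345, -0.1173, 0.0522]
tcp_rot: [179.9, -0.6, 4.6]
wrist_force: [-1.4, 1.3, 6.4]
opening: 0.0549
grasp_force: 64.0
```

Emit:
carry_out(linear=[[0,0,0.75],[0,0,1],[-0.963,-0.698,0],[-0.963,-0.698,0],[-0.963,-0.698,0],[-0.963,-0.698,0],[-0.963,-0.698,0],[-0.963,-0.698,0],[-0.963,-0.698,0],[-0.963,-0.698,0],[-0.963,-0.698,0],[0,0,0]], rotation=[[0,0,0],[0,0.07,0],[0,0,0.272],[0,0,0.272],[0,0,0.272],[0,0,0.272],[0,0,0.272],[0,0,0.272],[0,0,0.272],[0,0,0.272],[0,0,0.272],[0,0,0]], grip=[1,1,1,1,1,1,1,1,1,1,1,1])

```text
time: 13.45
ee_pos: [0.459, -0.2443, 0.0865]
tcp_rot: [179.9, 0.1, 24.1]
wrist_force: [1.0, 0.9, -3.1]
opening: 0.0548
grasp_force: 64.3
```

```bash
cat >> h.py <<'E'
def gmask(s,hue,x0,x1,y0=0,y1=384):
    H,S,v=cv2.split(cv2.cvtColor(s,cv2.COLOR_BGR2HSV));m=((H>hue[0])&(H<hue[1])&(S>80)&(v>30)).astype(np.uint8)
    m[:,:x0]=0;m[:,x1:]=0;m[:y0]=0;m[y1:]=0
    n,l,st,ce=cv2.connectedComponentsWithStats(m);i=1+np.argmax(st[1:,4]);return np.uint8(l==i)
E
python3 -c "
from h import *
err([.4612,-.243,.0522],[180,0,24.3]);print(bot.get_obs()['wrist_force'])
s=bot.camera('side');cv2.imwrite('pics/k_side.png',s)
m=gmask(s,(55,92),225,300,120,260)
print(cv2.boundingRect(m));k=cv2.findContours(m,0,1)[0][0];print(cv2.approxPolyDP(k,3,True).reshape(-1,2).tolist())
y=np.radians(24.3);u=np.array([np.cos(y),np.sin(y),0]);w=np.array([-u[1],u[0],0]);e=bot.get_obs()['ee_pos'];c=e*[1,1,0]
for a in(e[2]-.0522,e[2]-.0522+.105):
  for b in(-.028,.028): 
    for t in(.014,-.014):print(a,b,t,proj('side',c+t*u+b*w+[0,0,a]))
cv2.imwrite('pics/k.png',cv2.resize(s[100:260,190:330],(700,600*8//7-85),interpolation=cv2.INTER_CUBIC))
"
```

```text
lin units [ 0.109  0.067 -1.717] rot units [ 0.014 -0.011  0.02 ] q [-2.790e+01  2.000e-01 -7.600e+00  8.220e+01 -1.000e-01  1.279e+02] ee [ 0.459  -0.2443  0.0865] [1.799e+02 1.000e-01 2.410e+01]
[ 1.04995915  0.86798369 -3.08579996]
(234, 172, 27, 40)
[[260, 172], [234, 178], [238, 211], [260, 207]]
0.03431437986332236 -0.028 0.014 [[237.35816854 213.21301176]]
0.03431437986332236 -0.028 -0.014 [[233.65881725 207.17825349]]
0.03431437986332236 0.028 0.014 [[261.42054538 208.78575132]]
0.03431437986332236 0.028 -0.014 [[257.19221529 202.96729766]]
0.13931437986332235 -0.028 0.014 [[236.02280755 169.53779379]]
0.13931437986332235 -0.028 -0.014 [[232.15467077 164.32746869]]
0.13931437986332235 0.028 0.014 [[261.47079488 165.6981326 ]]
0.13931437986332235 0.028 -0.014 [[257.00894357 160.68453073]]
```

View pics/k.png

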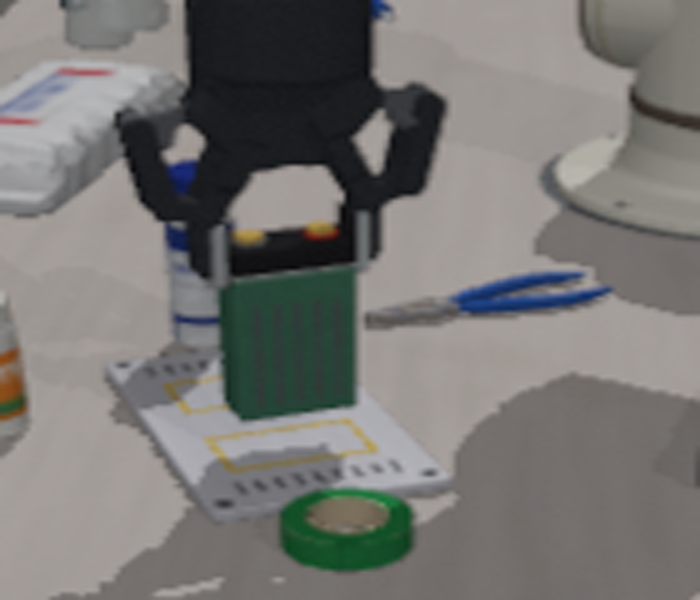

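The view shows green held upright above the far outline with nothing disturbed. The bottom corners at (238,211) and (260,207) match the prediction within the mask bias, so I'll lower it.

Emit:
carry_out(linear=[[0.05,0.03,-0.6],[0.06,0.035,-0.4],[0,0,-0.15],[0,0,-0.05],[0,0,0]], rotation=[[0.01,-0.01,0.02],[0,0,0],[0,0,0],[0,0,0],[0,0,0]], grip=[1,1,1,1,1])

```text
time: 14.0
ee_pos: [0.4633, -0.2415, 0.0614]
tcp_rot: [-180.0, 0.0, 24.4]
wrist_force: [-0.2, 0.1, -3.1]
opening: 0.0547
grasp_force: 64.4
```

```bash
cat >> h.py <<'E'
def corners(tag,hue,c,yaw,x0,x1,y0,y1,zb=.008):
    s=bot.camera('side');cv2.imwrite(f'pics/{tag}.png',s);m=gmask(s,hue,x0,x1,y0,y1)
    k=cv2.findContours(m,0,1)[0][0];print(cv2.boundingRect(m),cv2.approxPolyDP(k,3,True).reshape(-1,2).tolist())
    y=np.radians(yaw);u=np.array([np.cos(y),np.sin(y),0]);w=np.array([-u[1],u[0],0]);c=np.r_[c[:2],0]
    for b in(-.028,.028): print('pred bottom',proj('side',c+.014*u+b*w+[0,0,zb]).round(1))
E
python3 -c "
from h import *
err([.4612,-.243,.0602],[180,0,24.3]);print(bot.get_obs()['wrist_force'])
corners('l',(55,92),[.4612,-.243],24.3,225,300,120,235)"
```

```text
lin units [-0.103 -0.077 -0.062] rot units [-0.003 -0.003 -0.013] q [-27.5   0.8  -9.7  79.5   0.  128.1] ee [ 0.4633 -0.2415  0.0614] [-180.     0.    24.4]
[-0.20727181  0.07092404 -3.12606146]
(236, 184, 26, 39) [[261, 184], [236, 189], [240, 222], [261, 217]]
pred bottom [[238.  223.7]]
pred bottom [[261.7 219.1]]
```

Emit:
carry_out(linear=[[-0.1,-0.08,-0.05],[0,0,-0.05],[0,0,-0.03],[0,0,0]], rotation=[[0,0,-0.01],[0,0,0],[0,0,0],[0,0,0]], grip=[1,1,1,1])

```text
time: 14.45
ee_pos: [0.4613, -0.2436, 0.0602]
tcp_rot: [179.9, -0.0, 24.3]
wrist_force: [-2.6, 1.4, 6.0]
opening: 0.0547
grasp_force: 65.3
```

Emit:
carry_out(linear=[[0,0,0],[0,0,0],[0,0,0],[0,0,0],[0,0,0],[0,0,0.6],[0,0,1],[0,0,1],[0,0,1],[0,0,1],[0,0,0.4]], rotation=[[0,0,0],[0,0,0],[0,0,0],[0,0,0],[0,0,0],[0,0,0],[0,0,0],[0,0,0],[0,0,0],[0,0,0],[0,0,0]], grip=[-1,-1,-1,-1,-1,-1,-1,-1,-1,-1,-1])

```text
time: 15.55
ee_pos: [0.4619, -0.2437, 0.162]
tcp_rot: [179.9, -0.1, 24.3]
wrist_force: [-0.0, -0.3, -0.3]
opening: 0.0852
grasp_force: 0.0
```

```bash
python3 -c "
from h import *
np.set_printoptions(precision=4,suppress=True)
err([.44,-.025,.16],[180,0,-15])
corners('m',(55,92),[.4612,-.243],24.3,225,300,120,235)
t=bot.camera('top');cv2.imwrite('pics/m_top.png',t)
m=gmask(t,(92,126),120,200,150,250);print(m.sum())
k=cv2.findContours(m,0,1)[0][0];r=cv2.minAreaRect(k);print(r,cv2.approxPolyDP(k,3,True).reshape(-1,2).tolist())
p=onz('top',cv2.boxPoints(r),.028);print(p,p.mean(0),np.linalg.norm(np.diff(p,axis=0),axis=1))
s=cv2.imread('pics/m.png');ms=gmask(s,(92,126),300,420,150,280);k=cv2.findContours(ms,0,1)[0][0];q=cv2.approxPolyDP(k,3,True).reshape(-1,2);print(q.tolist(),onz('side',q,.028))
"
```

```text
lin units [-1.094 10.937 -0.098] rot units [ 0.017  0.017 -4.912] q [-27.8   0.3   0.8  90.3   0.  127.9] ee [ 0.4619 -0.2437  0.162 ] [179.9  -0.1  24.3]
(235, 184, 26, 39) [[260, 184], [235, 185], [239, 222], [260, 218]]
pred bottom [[238.  223.7]]
pred bottom [[261.7 219.1]]
195
((149.30001831054688, 193.40000915527344), (9.838699340820312, 32.64659118652344), 26.56505012512207) [[157, 179], [151, 179], [142, 208], [159, 185]]
[[ 0.4196  0.0197  0.028 ]
 [ 0.4838 -0.01    0.028 ]
 [ 0.4742 -0.0295  0.028 ]
 [ 0.4102  0.0004  0.028 ]] [ 0.447  -0.0048  0.028 ] [0.0707 0.0217 0.0707]
[[340, 198], [333, 215], [356, 219], [356, 225], [362, 202]] [[ 0.3865 -0.0315  0.028 ]
 [ 0.466  -0.0543  0.028 ]
 [ 0.4793 -0.0059  0.028 ]
 [ 0.5037 -0.009   0.028 ]
 [ 0.4022  0.0178  0.028 ]]
```

```bash
python3 -c "
from h import *
np.set_printoptions(precision=4,suppress=True)
t=cv2.imread('pics/f_top.png');s=cv2.imread('pics/f_side.png')
H,S,v=cv2.split(cv2.cvtColor(t,cv2.COLOR_BGR2HSV))
m=gmask(t,(96,126),130,178,160,240);k=cv2.findContours(m,0,1)[0][0];r=cv2.minAreaRect(k);print(m.sum(),r,cv2.approxPolyDP(k,2.5,True).reshape(-1,2).tolist())
p=onz('top',cv2.boxPoints(r),.028);print(p,p.mean(0),np.linalg.norm(np.diff(p,axis=0),axis=1))
m=gmask(s,(96,126),320,370,180,240);k=cv2.findContours(m,0,1)[0][0];q=cv2.approxPolyDP(k,2.5,True).reshape(-1,2);print(q.tolist(),onz('side',q,.028))
for c,yw in(((.441,-.025),-15),((.445,-.022),-16)):
  y=np.radians(yw);u=np.array([np.cos(y),np.sin(y)]);w=np.array([-u[1],u[0]])
  P=np.array([[*(np.array(c)+a*u+b*w),.028] for a in(-.055,.05) for b in(-.028,.028)]);print(c,proj('top',P).round(1).tolist(),proj('side',P).round(1).tolist())
cv2.imwrite('pics/n.png',np.hstack([cv2.resize(x,(400,400),interpolation=cv2.INTER_NEAREST) for x in(t[165:230,125:190],s[185:250,315:380])]))
"
```

```text
981 ((156.93106079101562, 200.77793884277344), (25.3344783782959, 42.059051513671875), 17.744672775268555) [[152, 178], [139, 216], [162, 223], [172, 194], [167, 192], [164, 181]]
[[ 0.3955  0.0171  0.028 ]
 [ 0.4832 -0.008   0.028 ]
 [ 0.4665 -0.0611  0.028 ]
 [ 0.379  -0.0355  0.028 ]] [ 0.431  -0.0219  0.028 ] [0.0912 0.0557 0.0911]
[[339, 198], [333, 215], [356, 219], [356, 226], [362, 202]] [[ 0.3867 -0.0339  0.028 ]
 [ 0.466  -0.0543  0.028 ]
 [ 0.4793 -0.0059  0.028 ]
 [ 0.5076 -0.0095  0.028 ]
 [ 0.4022  0.0178  0.028 ]]
(0.441, -0.025) [[163.7, 223.9], [138.8, 217.1], [177.4, 177.6], [152.8, 170.9]] [[337.1, 196.7], [360.9, 200.5], [328.6, 218.6], [354.7, 223.2]]
(0.445, -0.022) [[161.9, 222.2], [137.1, 214.9], [176.3, 176.1], [151.9, 169.0]] [[339.0, 197.5], [362.8, 201.5], [329.8, 219.5], [355.9, 224.3]]
```

View pics/n.png

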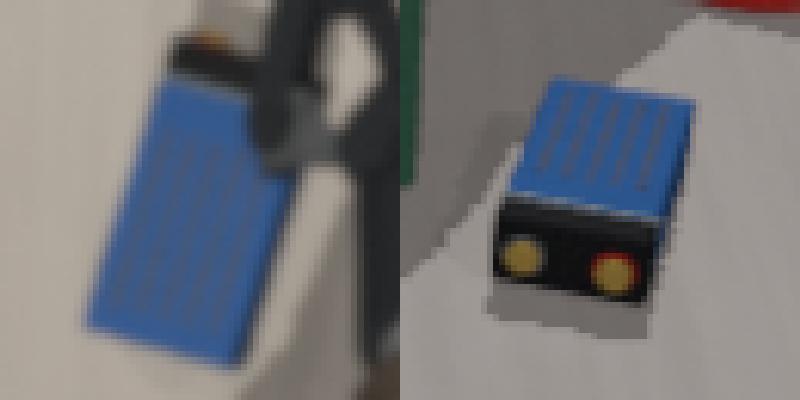

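Blue is clear in this view: near corners at (138.9,217.9) and (162.3,223.6), far cap corner at (152.6,171.1). That fits a centre of (0.440,-0.025) with yaw −15°. Next I'll go to the blue module.

```bash
python3 -c "
from h import *
err([.4743,-.0342,.09],[180,0,-15]);err([.4743,-.0342,.09],[180,30,-15])
print(30/8/6*np.array([.259,.966]))"
```

```text
lin units [ 0.626 10.473 -3.53 ] rot units [ 0.012  0.012 -4.912] q [-27.8   0.3   0.7  90.2   0.  127.9] ee [ 0.4618 -0.2437  0.1606] [ 1.799e+02 -1.000e-01  2.430e+01]
lin units [ 0.626 10.473 -3.53 ] rot units [-0.298  3.823 -4.8  ] q [-27.8   0.3   0.7  90.2   0.  127.9] ee [ 0.4618 -0.2437  0.1606] [ 1.799e+02 -1.000e-01  2.430e+01]
[0.161875 0.60375 ]
```

Emit:
carry_out(linear=[[0.052,0.873,0],[0.052,0.873,0],[0.052,0.873,0],[0.052,0.873,0],[0.052,0.873,0],[0.052,0.873,0],[0.052,0.873,-0.5],[0.052,0.873,-0.6],[0.052,0.873,-0.6],[0.052,0.873,-0.6],[0.052,0.873,-0.6],[0.052,0.873,-0.6]], rotation=[[0,0,-0.702],[0,0,-0.702],[0,0,-0.702],[0,0,-0.702],[0,0,-0.702],[0,0,-0.702],[0,0,-0.702],[0.194,0.725,0],[0.194,0.725,0],[0.194,0.725,0],[0.194,0.725,0],[0.194,0.725,0]], grip=[-1,-1,-1,-1,-1,-1,-1,-1,-1,-1,-1,-1])

```text
time: 16.85
ee_pos: [0.4652, -0.0693, 0.0882]
tcp_rot: [-176.3, 30.3, -10.9]
wrist_force: [1.7, -0.1, 0.4]
opening: 0.0856
grasp_force: 0.0
```

```bash
python3 -c "
from h import *
err([.4357,-.0239,-.0083],[180,30,-15])
corners('o',(55,92),[.4612,-.243],24.3,225,300,120,235)
t=bot.camera('top');cv2.imwrite('pics/o_top.png',t)
H,S,v=cv2.split(cv2.cvtColor(t,cv2.COLOR_BGR2HSV))
m=((H>55)&(H<92)&(S>70)&(v>30)).astype(np.uint8);m[:,:225]=0;m[:,300:]=0;m[:160]=0;m[250:]=0
print(m.sum(),cv2.boundingRect(m))
m2=((v<60)).astype(np.uint8);m2[:,:225]=0;m2[:,300:]=0;m2[:155]=0;m2[230:]=0;n,l,st,ce=cv2.connectedComponentsWithStats(m2)
for i in range(1,n):
  if st[i][4]>40:
    k=cv2.findContours(np.uint8(l==i),0,1)[0][0];r=cv2.minAreaRect(k);print(r);p=onz('top',cv2.boxPoints(r),.118);print(p.round(4),p.mean(0))
y=np.radians(24.3);u=np.array([np.cos(y),np.sin(y),0]);w=np.array([-u[1],u[0],0]);c=np.array([.4612,-.243,.118])
print(proj('top',[c+a*u+b*w for a in(-.014,.014) for b in(-.028,.028)]))
"
```

```text
lin units [-1.475  2.27  -4.823] rot units [-0.398  0.057 -0.285] q [-10.9  25.9  16.  110.4   3.7 179.9] ee [ 0.4652 -0.0693  0.0882] [-176.3   30.3  -10.9]
(235, 184, 26, 39) [[260, 184], [235, 185], [239, 222], [260, 218]]
pred bottom [[238.  223.7]]
pred bottom [[261.7 219.1]]
20 (239, 160, 12, 2)
((259.8189697265625, 184.07760620117188), (14.70632266998291, 27.44304847717285), 66.80140686035156)
[[ 0.4604 -0.2117  0.118 ]
 [ 0.4822 -0.2614  0.118 ]
 [ 0.4553 -0.2728  0.118 ]
 [ 0.4337 -0.2232  0.118 ]] [ 0.45789872 -0.24228428  0.118     ]
[[276.05905679 183.10705887]
 [250.13659062 194.61649781]
 [270.19970427 170.26725769]
 [244.32811961 181.67392689]]
```

Joint 6 is at its +180° limit at this yaw. I'll use the equivalent half-turned grasp.

```bash
python3 -c "
from h import *
o=bot.get_obs();R0=Ro.from_euler('xyz',o['tcp_rot'],degrees=True);R1=Ro.from_euler('xyz',[180,30,-15],degrees=True)*Ro.from_rotvec([0,0,np.pi])
print(R0.apply([0,0,1]),R1.apply([0,0,1]),R1.as_euler('xyz',degrees=True))
rv=(R1*R0.inv()).as_rotvec(degrees=True);print(rv,np.linalg.norm(rv), rv/8/24)"
```

```text
[-0.49108251  0.15946833 -0.85639233] [-0.48296291  0.12940952 -0.8660254 ] [-180.  -30.  165.]
[ 85.85203693 -25.51626104 151.98389446] 176.41075930795975 [ 0.44714603 -0.13289719  0.79158278]
```

Emit:
carry_out(linear=[[0.019,0.073,0],[0.019,0.073,0],[0.019,0.073,0],[0.019,0.073,0],[0.019,0.073,0],[0.019,0.073,0],[0.019,0.073,0],[0.019,0.073,0],[0.019,0.073,0],[0.019,0.073,0],[0.019,0.073,0],[0.019,0.073,0]], rotation=[[0.447,-0.133,0.792],[0.447,-0.133,0.792],[0.447,-0.133,0.792],[0.447,-0.133,0.792],[0.447,-0.133,0.792],[0.447,-0.133,0.792],[0.447,-0.133,0.792],[0.447,-0.133,0.792],[0.447,-0.133,0.792],[0.447,-0.133,0.792],[0.447,-0.133,0.792],[0.447,-0.133,0.792]], grip=[-1,-1,-1,-1,-1,-1,-1,-1,-1,-1,-1,-1])

```text
time: 18.15
ee_pos: [0.4698, -0.0525, 0.0902]
tcp_rot: [-149.0, -2.1, 76.2]
wrist_force: [0.4, -0.3, -0.9]
opening: 0.085
grasp_force: 0.0
```

Emit:
carry_out(linear=[[0.019,0.073,0],[0.019,0.073,0],[0.019,0.073,0],[0.019,0.073,0],[0.019,0.073,0],[0.019,0.073,0],[0.019,0.073,0],[0.019,0.073,0],[0.019,0.073,0],[0.019,0.073,0],[0.019,0.073,0],[0.019,0.073,0]], rotation=[[0.447,-0.133,0.792],[0.447,-0.133,0.792],[0.447,-0.133,0.792],[0.447,-0.133,0.792],[0.447,-0.133,0.792],[0.447,-0.133,0.792],[0.447,-0.133,0.792],[0.447,-0.133,0.792],[0.447,-0.133,0.792],[0.447,-0.133,0.792],[0.447,-0.133,0.792],[0.447,-0.133,0.792]], grip=[-1,-1,-1,-1,-1,-1,-1,-1,-1,-1,-1,-1])

```text
time: 19.35
ee_pos: [0.4744, -0.035, 0.0902]
tcp_rot: [179.8, -30.6, 165.4]
wrist_force: [0.4, 0.1, 1.0]
opening: 0.0853
grasp_force: 0.0
```

```bash
python3 -c "
from h import *
err([.4357,-.0239,-.0083],[180,-30,165])"
```

```text
lin units [-1.934  0.554 -4.925] rot units [-0.043 -0.07  -0.035] q [ -6.9  26.8  17.3 110.9   4.1   6.6] ee [ 0.4744 -0.035   0.0902] [179.8 -30.6 165.4]
```

Emit:
carry_out(linear=[[0,0,-0.8],[0,0,-0.73],[-0.484,0.139,-0.85],[-0.484,0.139,-0.85],[-0.484,0.139,-0.85],[-0.3,0.085,-0.5],[-0.184,0.052,-0.35],[0,0,0]], rotation=[[-0.02,-0.035,-0.018],[-0.02,-0.035,-0.018],[0,0,0],[0,0,0],[0,0,0],[0,0,0],[0,0,0],[0,0,0]], grip=[-1,-1,-1,-1,-1,-1,-1,-1])

```text
time: 20.15
ee_pos: [0.4352, -0.0237, -0.0092]
tcp_rot: [-179.8, -30.2, 164.7]
wrist_force: [0.6, -0.3, 0.5]
opening: 0.0852
grasp_force: 0.0
```

Emit:
carry_out(linear=[[0,0,0],[0,0,0],[0,0,0],[0,0,0],[0,0,0]], rotation=[[0,0,0],[0,0,0],[0,0,0],[0,0,0],[0,0,0]], grip=[1,1,1,1,1])

```text
time: 20.65
ee_pos: [0.4367, -0.0237, -0.0084]
tcp_rot: [-179.9, -30.1, 164.7]
wrist_force: [1.8, 0.5, 6.6]
opening: 0.0543
grasp_force: 63.6
```

```bash
python3 -c "
from h import *
err([.4357,-.0239,-.0083],[180,-30,165])"
```

```text
lin units [-0.049 -0.01   0.003] rot units [ 0.01  -0.017  0.034] q [-6.3 23.6  2.2 98.4  4.4  7.9] ee [ 0.4367 -0.0237 -0.0084] [-179.9  -30.1  164.7]
```

Emit:
carry_out(linear=[[0,0,0.9],[0,0,1],[1,0,1],[1,0,1],[1,0,1],[1,0,1],[0.52,-0.383,0],[0.52,-0.383,0],[0.52,-0.383,0],[0.52,-0.383,0],[0.52,-0.383,0],[0.52,-0.383,0]], rotation=[[0,0,0],[0,0,0],[0,0,0],[0,0,0],[0,0,0],[0,0,0],[-0.243,-0.906,0],[-0.243,-0.906,0],[-0.243,-0.906,0],[-0.243,-0.906,0],[-0.243,-0.906,0],[-0.243,-0.906,0]], grip=[1,1,1,1,1,1,1,1,1,1,1,1])

```text
time: 21.85
ee_pos: [0.5789, -0.0699, 0.1098]
tcp_rot: [179.9, 15.2, 164.7]
wrist_force: [-0.0, 0.1, -2.1]
opening: 0.054
grasp_force: 64.3
```

Emit:
carry_out(linear=[[0.52,-0.383,0],[0.52,-0.383,0],[0.52,-0.383,0],[0.52,-0.383,0],[0.52,-0.383,0],[0.52,-0.383,0],[0,0,0]], rotation=[[-0.243,-0.906,0],[-0.243,-0.906,0],[-0.243,-0.906,0],[-0.243,-0.906,0],[-0.243,-0.906,0],[-0.243,-0.906,0],[0,0,0]], grip=[1,1,1,1,1,1,1])

```text
time: 22.55
ee_pos: [0.6359, -0.1153, 0.0988]
tcp_rot: [179.7, 59.3, 164.6]
wrist_force: [-2.1, 0.4, -4.3]
opening: 0.0542
grasp_force: 64.5
```

```bash
python3 -c "
from h import *
R=Ro.from_rotvec(np.radians(-90)*np.array([.2588,.9659,0]))*Ro.from_euler('xyz',[180,-30,165],degrees=True)
e=R.as_euler('xyz',degrees=True);print(e,R.apply([0,0,1]));err([.6416,-.1157,.0545],e);print(bot.get_obs()['opening'])"
```

```text
[179.99865799  59.9973112  164.99950885] [ 0.83649778 -0.22412234 -0.50004064]
lin units [ 0.283 -0.02  -2.214] rot units [-0.039 -0.076  0.022] q [ -6.8 -34.3 -57.8   7.5  -7.1   4.4] ee [ 0.6359 -0.1153  0.0988] [179.7  59.3 164.6]
0.05415151703091966
```

Emit:
carry_out(linear=[[0.14,-0.01,-0.6],[0.14,-0.01,-0.8],[0,0,-0.6],[0,0,-0.21],[0,0,0]], rotation=[[-0.02,-0.038,0.01],[-0.02,-0.038,0.01],[0,0,0],[0,0,0],[0,0,0]], grip=[1,1,1,1,1])

```text
time: 23.05
ee_pos: [0.6466, -0.1158, 0.0645]
tcp_rot: [179.8, 60.3, 164.9]
wrist_force: [0.2, -0.3, -1.7]
opening: 0.0537
grasp_force: 64.5
```

```bash
python3 -c "
from h import *
err([.6416,-.1157,.0515],[180,60,165]);o=bot.get_obs();print(o['wrist_force'])
corners('p',(96,126),[.62+o['ee_pos'][0]-.6416,-.11],-15,285,350,200,300,o['ee_pos'][2]-.0515)"
```

```text
lin units [-0.251  0.006 -0.652] rot units [ 0.     0.043 -0.002] q [ -6.8 -29.  -59.9  -0.9  -7.1   4.2] ee [ 0.6466 -0.1158  0.0645] [179.8  60.3 164.9]
[ 0.24296542 -0.33248921 -1.70081793]
(295, 226, 33, 46) [[296, 226], [295, 266], [322, 271], [327, 229]]
pred bottom [[293.  265.5]]
pred bottom [[322.4 271.8]]
```

Emit:
carry_out(linear=[[0,0,-0.3],[0,0,-0.15],[0,0,-0.05],[0,0,0]], rotation=[[0,0.02,0],[0,0.02,0],[0,0,0],[0,0,0]], grip=[1,1,1,1])

```text
time: 23.5
ee_pos: [0.6465, -0.1159, 0.0551]
tcp_rot: [180.0, 60.2, 165.0]
wrist_force: [0.0, 0.9, -0.7]
opening: 0.0546
grasp_force: 64.6
```

Emit:
carry_out(linear=[[0,0,-0.05],[0,0,0]], rotation=[[0,0,0],[0,0,0]], grip=[1,1])

```text
time: 23.7
ee_pos: [0.6469, -0.116, 0.055]
tcp_rot: [180.0, 60.3, 165.0]
wrist_force: [-1.4, 1.6, 4.9]
opening: 0.0541
grasp_force: 65.0
```

Emit:
carry_out(linear=[[0,0,0],[0,0,0],[0,0,0],[0,0,0],[0,0,0]], rotation=[[0,0,0],[0,0,0],[0,0,0],[0,0,0],[0,0,0]], grip=[-1,-1,-1,-1,-1])

```text
time: 24.2
ee_pos: [0.6461, -0.1159, 0.0532]
tcp_rot: [180.0, 60.2, 165.0]
wrist_force: [0.5, 0.6, -0.4]
opening: 0.0853
grasp_force: 0.0
```

```bash
python3 -c "
from h import *
o=bot.get_obs();t=Ro.from_euler('xyz',o['tcp_rot'],degrees=True).apply([0,0,1]);g=o['ee_pos']-.039*t;u=np.array([.966,-.259,0]);c=g+.0114*u;print('c',c)
corners('q',(96,126),c,-15,285,350,200,300,0)
pivot([c[0],c[1],.087],165,9)"
```

```text
c [ 0.62442474 -0.11008189  0.07264213]
(295, 231, 34, 46) [[297, 231], [295, 270], [322, 276], [328, 233], [325, 236]]
pred bottom [[292.7 270.8]]
pred bottom [[321.8 277.1]]
g0 [ 0.61342849 -0.10713674  0.07267646] rot/row [ 0.216  0.807 -0.   ]
[-0.059, 0.016, -0.031]
[-0.08, 0.021, -0.015]
[-0.098, 0.026, 0.003]
[-0.115, 0.031, 0.023]
[-0.129, 0.035, -0.034]
[-0.141, 0.038, -0.09]
[-0.149, 0.04, -0.065]
[-0.155, 0.042, -0.04]
[-0.158, 0.042, -0.013]
```

Emit:
carry_out(linear=[[-0.059,0.016,0.12],[-0.08,0.021,0.12],[-0.098,0.026,0.1],[-0.115,0.031,0.023],[-0.129,0.035,-0.1],[-0.141,0.038,-0.18],[-0.149,0.04,-0.14],[-0.155,0.042,-0.11],[-0.158,0.042,-0.07],[0,0,0]], rotation=[[0.216,0.807,0],[0.216,0.807,0],[0.216,0.807,0],[0.216,0.807,0],[0.216,0.807,0],[0.216,0.807,0],[0.216,0.807,0],[0.216,0.807,0],[0.216,0.807,0],[0,0,0]], grip=[-1,-1,-1,-1,-1,-1,-1,-1,-1,-1])

```text
time: 25.25
ee_pos: [0.6254, -0.1104, 0.0443]
tcp_rot: [-180.0, -0.5, 165.0]
wrist_force: [0.3, -0.6, -1.0]
opening: 0.0853
grasp_force: 0.0
```

```bash
python3 -c "
from h import *
err([.6244,-.1101,.048],[180,0,165]);print(bot.get_obs()['wrist_force'])
corners('r',(96,126),[.6244,-.1101],-15,285,350,200,300,0)"
```

```text
lin units [-0.051  0.017  0.185] rot units [-0.012 -0.057  0.001] q [-10.   16.9   6.4  80.    0.    5. ] ee [ 0.6254 -0.1104  0.0443] [-180.    -0.5  165. ]
[ 0.3009239  -0.61927563 -0.95274412]
(295, 231, 34, 46) [[296, 231], [295, 270], [322, 276], [328, 233], [325, 236]]
pred bottom [[292.7 270.8]]
pred bottom [[321.8 277.1]]
```

Emit:
carry_out(linear=[[-0.05,0.02,0.3],[0,0,0],[0,0,0],[0,0,0],[0,0,0],[0,0,0]], rotation=[[-0.01,-0.057,0],[0,0,0],[0,0,0],[0,0,0],[0,0,0],[0,0,0]], grip=[-1,1,1,1,1,1])

```text
time: 25.9
ee_pos: [0.6238, -0.1094, 0.057]
tcp_rot: [179.9, 0.7, 165.0]
wrist_force: [-2.5, 1.5, 8.0]
opening: 0.0546
grasp_force: 64.1
```

Emit:
carry_out(linear=[[0,0,0.7],[0,0,1],[0,0,0.5],[-1,0,0],[-1,0,0],[-1,0,0],[-1,0,0],[-1,0,0],[-1,0,0],[-1,0,0],[-1,0,0]], rotation=[[0,0,0],[0,0,0],[0,0,0],[0,0,0.35],[0,0,0.35],[0,0,0.35],[0,0,0.35],[0,0,0.35],[0,0,0.35],[0,0,0.35],[0,0,0.35]], grip=[1,1,1,1,1,1,1,1,1,1,1])

```text
time: 27.0
ee_pos: [0.4625, -0.1097, 0.0989]
tcp_rot: [180.0, 0.5, -172.5]
wrist_force: [0.4, 0.1, -1.0]
opening: 0.0549
grasp_force: 64.2
```

```bash
python3 -c "
from h import *
err([.3463,-.163,.095],[180,0,-155.7]);o=bot.get_obs();print(o['wrist_force'],o['opening'])"
```

```text
lin units [-5.81  -2.667 -0.197] rot units [-0.021  0.063  2.097] q [-13.5  -6.6 -12.7  83.4   0.2 -21. ] ee [ 0.4625 -0.1097  0.0989] [ 180.     0.5 -172.5]
[ 0.42187807  0.06843979 -1.03912683] 0.054897226836758274
```

Emit:
carry_out(linear=[[-0.968,-0.445,0],[-0.968,-0.445,0],[-0.968,-0.445,0],[-0.968,-0.445,0],[-0.968,-0.445,0],[-0.968,-0.445,0],[0.412,-0.911,0],[0.412,-0.911,0],[0.412,-0.911,0],[0.412,-0.911,0],[0.412,-0.911,0],[0.412,-0.911,0]], rotation=[[0,0.01,0.35],[0,0.01,0.35],[0,0.01,0.35],[0,0.01,0.35],[0,0.01,0.35],[0,0.01,0.35],[0,0,0],[0,0,0],[0,0,0],[0,0,0],[0,0,0],[0,0,0]], grip=[1,1,1,1,1,1,1,1,1,1,1,1])

```text
time: 28.2
ee_pos: [0.3969, -0.2732, 0.099]
tcp_rot: [179.9, 0.1, -155.8]
wrist_force: [0.3, -0.0, -1.6]
opening: 0.0549
grasp_force: 64.6
```

```bash
python3 -c "
from h import *
err([.3957,-.2725,.065],[180,0,-155.7]);o=bot.get_obs();print(o['wrist_force'],o['opening'])"
```

```text
lin units [-0.059  0.033 -1.699] rot units [-0.019 -0.     0.013] q [-34.6  -5.1 -11.3  83.9   0.1 -58.8] ee [ 0.3969 -0.2732  0.099 ] [ 1.799e+02  1.000e-01 -1.558e+02]
[ 0.25583883 -0.04532918 -1.55451761] 0.05491434847134879
```

Emit:
carry_out(linear=[[-0.03,0.02,-0.7],[-0.03,0.01,-0.6],[0,0,-0.2],[0,0,-0.07],[0,0,-0.05],[0,0,0]], rotation=[[-0.01,0,0.01],[-0.01,0,0],[0,0,0],[0,0,0],[0,0,0],[0,0,0]], grip=[1,1,1,1,1,1])

```text
time: 28.8
ee_pos: [0.3957, -0.2716, 0.0667]
tcp_rot: [-180.0, -0.0, -155.7]
wrist_force: [0.1, 0.1, -2.9]
opening: 0.055
grasp_force: 64.8
```

Emit:
carry_out(linear=[[0,-0.03,-0.05],[0,0,-0.05],[0,0,0]], rotation=[[0,0,0],[0,0,0],[0,0,0]], grip=[1,1,1])

```text
time: 29.1
ee_pos: [0.3958, -0.2726, 0.065]
tcp_rot: [-180.0, 0.0, -155.7]
wrist_force: [-0.9, 1.4, 3.7]
opening: 0.0546
grasp_force: 65.4
```

Emit:
carry_out(linear=[[0,0,0],[0,0,0],[0,0,0],[0,0,0],[0,0,0],[0,0,0.6],[0,0,1],[0,0,1],[0,0,1],[0,0,1],[0,0,1]], rotation=[[0,0,0],[0,0,0],[0,0,0],[0,0,0],[0,0,0],[0,0,0],[0,0,0],[0,0,0],[0,0,0],[0,0,0],[0,0,0]], grip=[-1,-1,-1,-1,-1,-1,-1,-1,-1,-1,-1])

```text
time: 30.2
ee_pos: [0.3956, -0.2724, 0.1781]
tcp_rot: [-180.0, 0.0, -155.7]
wrist_force: [-0.5, 0.1, 0.8]
opening: 0.0852
grasp_force: 0.0
```

Emit:
carry_out(linear=[[0,1,0],[0,1,0],[0,1,0],[0,1,0],[0,1,0],[0,1,0],[0,1,0],[0,1,0],[0,1,0],[0,1,0],[0,0,0]], rotation=[[0,0,0],[0,0,0],[0,0,0],[0,0,0],[0,0,0],[0,0,0],[0,0,0],[0,0,0],[0,0,0],[0,0,0],[0,0,0]], grip=[-1,-1,-1,-1,-1,-1,-1,-1,-1,-1,-1])

```text
time: 31.3
ee_pos: [0.3956, -0.0709, 0.1773]
tcp_rot: [180.0, 0.0, -155.6]
wrist_force: [0.1, -1.0, 0.0]
opening: 0.0853
grasp_force: 0.0
```

```bash
python3 -c "
from h import *
np.set_printoptions(precision=4,suppress=True)
r=snap('z');t=r['top'];H,S,v=cv2.split(cv2.cvtColor(t,cv2.COLOR_BGR2HSV))
for th in(45,60,75):
  m2=(v<th).astype(np.uint8);m2[:,:225]=0;m2[:,305:]=0;m2[:155]=0;m2[240:]=0;n,l,st,ce=cv2.connectedComponentsWithStats(m2)
  for i in range(1,n):
    if st[i][4]>60:
      k=cv2.findContours(np.uint8(l==i),0,1)[0][0];q=cv2.minAreaRect(k);p=onz('top',cv2.boxPoints(q),.118);d=p[1]-p[0];print(th,st[i],q,p.mean(0),np.linalg.norm(np.diff(p,axis=0),axis=1).round(4),np.degrees(np.arctan2(d[1],d[0])))
y=np.radians(24.3);u=np.array([np.cos(y),np.sin(y),0]);w=np.array([-u[1],u[0],0])
for c in([.4612,-.243,.118],[.3957,-.2725,.118]): print(proj('top',[np.array(c)+a*u+b*w for a in(-.014,.014) for b in(-.028,.028)]).round(1).tolist())
cv2.imwrite('pics/z.png',np.hstack([cv2.resize(t[145:245,215:315],(400,400),interpolation=cv2.INTER_CUBIC),cv2.resize(r['side'][140:240,200:300],(400,400),interpolation=cv2.INTER_CUBIC)]))
"
```

```text
45 [254 177  15  16  90] ((259.0206298828125, 184.04638671875), (12.082619667053223, 15.636332511901855), 66.03751373291016) [ 0.4579 -0.2407  0.118 ] [0.0309 0.0239 0.0309] -65.55151535791029
45 [269 209  12  12  65] ((275.0000305175781, 215.00003051757812), (9.838699340820312, 8.9442720413208), 63.43495178222656) [ 0.3972 -0.272   0.118 ] [0.0176 0.0192 0.0175] -63.339850205971736
60 [247 175  27  19 179] ((259.60003662109375, 184.20001220703125), (14.310833930969238, 26.832815170288086), 63.43495178222656) [ 0.4577 -0.2419  0.118 ] [0.0531 0.0284 0.053 ] -62.9364733949458
60 [266 206  23  17 126] ((277.300048828125, 214.1000213623047), (12.074766159057617, 19.230182647705078), 63.43495178222656) [ 0.3989 -0.2765  0.118 ] [0.0378 0.0236 0.0377] -63.33146816149365
75 [247 173  28  23 268] ((259.8865966796875, 184.49485778808594), (16.042469024658203, 28.0235538482666), 66.03751373291016) [ 0.4571 -0.2424  0.118 ] [0.0555 0.0318 0.0553] -65.5386499254483
75 [260 205  29  21 201] ((273.82763671875, 215.43104553222656), (12.736727714538574, 27.968273162841797), 66.80140686035156) [ 0.3963 -0.2697  0.118 ] [0.0549 0.0249 0.0548] -66.67043754473781
[[276.1, 183.1], [250.1, 194.6], [270.2, 170.3], [244.3, 181.7]]
[[291.2, 216.4], [265.2, 228.2], [285.3, 203.4], [259.3, 215.1]]
```

```bash
python3 -c "
from h import *
np.set_printoptions(linewidth=250)
t=cv2.imread('pics/z_top.png');s=cv2.imread('pics/z_side.png')
y=np.radians(24.3);u=np.array([np.cos(y),np.sin(y),0]);w=np.array([-u[1],u[0],0])
def prof(img,n,c,d,o,rng):
  P=proj(n,[np.array(c)+a*d+b*o for a in rng for b in np.linspace(-.018,.018,7)]).astype(np.float32)
  v=np.stack([cv2.remap(img[:,:,k],P[:,0].copy(),P[:,1].copy(),cv2.INTER_LINEAR).reshape(len(rng),-1) for k in range(3)],2).astype(float)
  return np.median(v,1).round()
R=np.arange(-.036,.037,.003)
for nm,c in(('green',[.4612,-.243]),('blue',[.3957,-.2725])):
  print(nm,'u-profile at z=.118'); print(np.c_[R*1000,prof(t,'top',c+[.118],u,w,R)].T.astype(int))
  print('base z=.008 u'); print(np.c_[R*1000,prof(t,'top',c+[.008],u,w,R)].T.astype(int))
R=np.arange(-.042,.043,.003)
for nm,c in(('green',[.4612,-.243]),('blue',[.3957,-.2725])):
  print(nm,'w top'); print(np.c_[R*1000,prof(t,'top',np.r_[c,.118],w,u*.4,R)].T.astype(int))
c=[.4612,-.243]
print('side w bottom green');print(np.c_[R*1000,prof(s,'side',np.r_[c,.04]+.014*u,w,np.array([0,0,1.]),R)].T.astype(int))
R=np.arange(-.01,.045,.003)
print('side u base green');print(np.c_[R*1000,prof(s,'side',np.r_[c,.008],u,w,R)].T.astype(int))
"
```

```text
green u-profile at z=.118
[[-36 -32 -29 -26 -23 -20 -17 -14 -11  -8  -5  -2   0   3   6   9  12  15  18  21  24  27  30  33  36]
 [135 135 127 106 105  98  67  52  42  39  51  70  77  71  54  42  70 115 129 127 124 128 137 140 140]
 [135 135 133 127 126 104  74  58  44  43  79 125 140 130  89  51  70 115 129 127 124 128 136 140 140]
 [136 136 137 139 135 103  63  48  43  52 103 148 168 156 113  63  72 115 130 128 124 129 137 141 141]]
base z=.008 u
[[-36 -32 -29 -26 -23 -20 -17 -14 -11  -8  -5  -2   0   3   6   9  12  15  18  21  24  27  30  33  36]
 [136 137 136 136 130 114 117 127  98  62  52  42  39  41  47  53  51  46  41  42  66 108 127 125 123]
 [136 136 136 136 134 132 140 137 103  69  56  43  39  43  53  60  60  52  48  42  65 107 126 124 122]
 [137 138 137 138 137 143 153 140  98  57  49  43  43  54  75  94 101  90  70  46  68 108 127 125 123]]
blue u-profile at z=.118
[[-36 -32 -29 -26 -23 -20 -17 -14 -11  -8  -5  -2   0   3   6   9  12  15  18  21  24  27  30  33  36]
 [120 119 139 161 177 176 145 139 111  54  46  62  73  71  57  39  41  73 118 134 135 135 135 135 135]
 [1
[... 1739 characters left out ...]
39  42]
 [ 88  85  90  49  43  48  51  53  54  52  52  54  53  53  54  52  52  54  52  52  54  52  53 118 165 167 149 150 147]
 [104 101  92  61  55  62  65  63  58  62  63  58  63  63  58  63  64  57  62  65  59  63  66 118 160 163 152 153 150]
 [106 105  90  42  30  33  35  37  43  39  37  43  39  38  43  37  37  44  38  37  44  38  37 111 159 164 159 158 157]]
side u base green
[[-10  -7  -4   0   2   4   8  11  14  17  19  23  26  28  32  34  38  41  44]
 [ 53  53  53  52  52  52  55  72  83  76  90 110 117 115 110 108 108 108 110]
 [ 61  61  63  64  64  65  67  80  97 105 109 112 112 110 105 103 103 103 105]
 [ 39  40  38  37  36  35  40  66  99 113 117 114 112 109 105 103 103 103 105]]
```

```bash
python3 -c "
from h import *
np.set_printoptions(linewidth=250)
t=cv2.imread('pics/z_top.png').astype(np.float32);t0=cv2.imread('pics/a_top.png').astype(np.float32)
y=np.radians(24.3);u=np.array([np.cos(y),np.sin(y),0]);w=np.array([-u[1],u[0],0])
def prof(img,c,d,o,rng,h):
  B=np.linspace(-h,h,15)
  P=proj('top',[np.array(c)+a*d+b*o for a in rng for b in B]).astype(np.float32)
  v=[cv2.remap(img[:,:,k],P[:,0].copy(),P[:,1].copy(),cv2.INTER_CUBIC).reshape(len(rng),-1).mean(1) for k in range(3)]
  return v[2]-v[0],v[1]
for nm,c in(('green',[.4612,-.243,.008]),('blue',[.3957,-.2725,.008])):
  for lab,d,o,h,R in(('u',u,w,.02,np.arange(-.026,.027,.002)),('w',w,u,.008,np.arange(-.042,.043,.003))):
    a=prof(t0,c,d,o,R,h);b=prof(t,c,d,o,R,h)
    print(nm,lab);print(np.c_[R*1000,a[0],b[0],b[1]].T.round().astype(int))
"
```

```text
green u
[[-26 -24 -22 -20 -18 -16 -14 -12 -10  -8  -6  -4  -2   0   2   4   6   8  10  12  14  16  18  20  22  24  26]
 [  2   5  16  32  34  18   5   1   1   0   0   1   1   1   1   1   1   0   1   3  12  29  38  27  10   2   1]
 [  2   7  24  43  43  24   7  -1  -5  -5  -3  -1   2  10  22  34  45  51  52  52  49  44  33  19   7   1   0]
 [153 152 150 148 148 143 125  94  72  64  58  47  40  40  46  57  70  79  83  83  78  69  57  47  48  69 100]]
green w
[[-42 -39 -36 -33 -30 -27 -24 -21 -18 -15 -12  -9  -6  -3   0   3   6   9  12  15  18  21  24  27  30  33  36  39  42]
 [  1   5  24  36  12   1   1   0   1   1   1   1   1   1   0   1   1   1   1   1   1   0   0   2  17  37  19   2   0]
 [  1   2  12  26  32  30  21   8   1  -1  -1   0   0   6  22  37  45  47  41  28  11  -1  -3   4  29  56  27   4   0]
 [118  84  71  79  87  87  76  60  45  40  41  45  48  48  54  65  73  75  69  58  49  58  83 132 176 185 193 199 199]]
blue u
[[-26 -24 -22 -20 -18 -16 -14 -12 -10  -8  -6  -4  -2   0   2   4   6   8  10  12  14  16  18  20  22  24  26]
 [  2   9  29  51  48  23   6   1   1   1   1   1   1   1   1   1   1   1   1   4  18  42  54  36  13   3   1]
 [  2   9  29  52  50  28  10   2   5  16  30  43  51  54  53  50  45  35  23  12  11  21  23  16   7   2   1]
 [181 181 178 174 171 162 133  90  54  44  52  65  76  83  85  81  74  62  49  41  46  68  98 122 134 138 138]]
blue w
[[-42 -39 -36 -33 -30 -27 -24 -21 -18 -15 -12  -9  -6  -3   0   3   6   9  12  15  18  21  24  27  30  33  36  39  42]
 [  1   7  33  41  13   1   1   1   1   1   1   1   1   1   1   1   1   1   1   1   1   1   1   3  23  52  27   3   1]
 [  0   3  28  61  82  85  70  36   8   1   0   0   0   9  44  82 101 105 101  86  48   3 -19  -6  27  57  28   4   1]
 [116  76  79 116 136 139 126  93  57  40  38  39  39  40  57  95 125 133 120  87  51  42  61 117 172 188 196 201 201]]
```

```bash
python3 -c "
from h import *
a=cv2.imread('pics/a_side.png').astype(int);z=cv2.imread('pics/z_side.png').astype(int)
for nm,(x0,y0,x1,y1) in dict(can=(218,140,232,190),tape=(244,228,275,255),jar=(176,175,198,218)).items(): print(nm,abs(a-z)[y0:y1,x0:x1].mean().round(1))
a=cv2.imread('pics/a_top.png').astype(int);z=cv2.imread('pics/z_top.png').astype(int)
for nm,(x0,y0,x1,y1) in dict(can=(282,248,302,266),tape=(232,137,258,163),jar=(315,188,340,208)).items(): print(nm,abs(a-z)[y0:y1,x0:x1].mean().round(1))
"
```

```text
can 18.3
tape 13.0
jar 2.9
can 11.3
tape 27.1
jar 15.7
```

```bash
python3 -c "
from h import *
for f in('a','z'):
  for n,L in(('top',dict(can=((105,130),275,310,240,270),tape=((50,92),225,262,132,165))),('side',dict(can=((105,130),215,245,138,162),tape=((50,80),238,285,226,256),jar=((5,25),170,200,170,220)))):
    t=cv2.imread(f'pics/{f}_{n}.png')
    for k,(h,*b) in L.items():
      m=gmask(t,h,*b);print(f,n,k,m.sum(),cv2.boundingRect(m))
a=cv2.imread('pics/a_top.png',0);z=cv2.imread('pics/z_top.png',0)
for im in(a,z): print('jar',cv2.boundingRect(((im>175)&(np.indices(im.shape)[1]>318)&(np.indices(im.shape)[1]<342)&(np.indices(im.shape)[0]>185)&(np.indices(im.shape)[0]<210)).astype(np.uint8)))
"
```

```text
a top can 230 (283, 249, 18, 16)
a top tape 215 (233, 139, 23, 23)
a side can 156 (223, 143, 13, 13)
a side tape 355 (246, 230, 27, 22)
a side jar 184 (178, 193, 17, 15)
z top can 228 (283, 250, 17, 17)
z top tape 234 (233, 138, 24, 24)
z side can 156 (223, 143, 13, 13)
z side tape 363 (246, 230, 26, 22)
z side jar 185 (178, 193, 17, 15)
jar (325, 192, 15, 13)
jar (324, 186, 18, 20)
```

The can, tape roll and jar have not moved; the differences are only lighting. Both modules stand in place, so I'm handing in.

```bash
python3 -c "
from workcell import bot
print(bot.job_done())"
```

```text
the job is handed in; nothing more can be done
None
```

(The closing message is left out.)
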